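Clear the lint screen from the middle of the stack

TASK

Lift the carrying caddy, with the soap box in it, off the stack and stand it on the square draining board. Then slide the flat lint screen out through the open front of the sliding tray and along the table to the middle of the round rubber mat, keeping it flat and low so that the lint stays on it, and put the caddy back into the tray, fully down inside its walls. Carry the caddy level with its soap box still in it, never drop it or jam it down hard, and leave the other things on the table alone.

Things in the scene. Friction and masses are not known exactly. Their poses are not given: they have to be found in the camera images.
- base: Two steel runners, 10 mm tall (stops 16 mm), 189 mm over their outsides and 165 mm between them, screwed to the table; a cream tray, the bottom of the stack, slides between them. Origin: on the table, midway between the runners, under the tray's centre while the tray is fully back; x to the tray's back wall, so its open front is towards -x; z up.
- back (a point): Point fixed to the runners: middle of the inner face of the tray's back wall, at its top (30 mm up), while the tray is fully back as at the start. The tray is loose: 1 N or so drags it up to 15 mm forward (-x) to stops, so the slid screen may take it along, unmeasured; pushing its back wall with a few N returns it to the firm rear stop. x, y, z as the base.
- mouth (a point): Point fixed to the runners: middle of the tray's open front edge, on the table, while the tray is fully back. Tray: 160 x 160 mm outside, 150 x 150 inside, floor 4 mm thick, walls 5 mm thick, 30 mm tall; the front is open over its middle 130 mm, leaving a 10 mm wall stub, as tall as the walls, inside each front corner. x, y, z as the base.
- screen: Middle item: flat rigid grey lint screen, 140 (x) x 112 (y) x 8 mm, 0.08 to 0.17 kg, with a 50 x 50 mm square through hole at its centre in which shut fingers can hook it. It starts on the tray's floor under the caddy, x along the base's x, with about 9 mm each side in the front opening. Origin: centre of the underside; z up.
- caddy: Top of the stack: cream caddy, open square tray 147 x 147 mm outside (straight sides, 1.5 mm play each side in the tray), walls 40 mm tall, floor 4 mm thick, 0.28 to 0.52 kg. Starts on the screen, underside 12 mm above the table; back in the empty tray it is at 4 mm, but at 30 mm if it stands on the tray's walls. Origin: centre of the underside; z up.
- handle (a point): Centre of the top of the caddy's handle, 95 mm above its underside: an upright plate on the caddy's middle line, 90 mm long (caddy x), 16 mm thick (caddy y), free from its top down to 45 mm above the underside; a thin divider continues below. x, y, z as the caddy.
- soap: A loose rounded pale soap box, 75 x 42 x 28 mm, 0.1 kg, lying in one half of the caddy (off to its +y side), making it lopsided. Origin: centre of the underside.
- board: A square white draining board fixed on the table, 180 x 180 mm, 5 mm thick, empty. Origin: centre of the underside, on the table; z up.
- mat: A round black rubber mat, 220 mm across, 1 mm thin and no obstacle: things slide onto it at table height. Origin: its centre, on the table.
- cup: Bystander, leave alone: clear measuring cup, 72 mm across, 75 mm tall. Origin: at its underside.
- jar: Bystander, leave alone: glass jar, 66 mm across, 85 mm tall. Origin: at its underside.
- brush: Bystander, leave alone: scrubbing brush, 170 mm long, lying. Origin: on its underside, near its middle; it lies along x.
- dish: Bystander, leave alone: white ceramic bowl, 100 mm across, 25 mm tall. Origin: at its underside.
Mind the look-alikes: they are no part of the job. Leave any orange or purple look-alike of the caddy alone.

How it is judged:
On the way, in this order (a step that is already met when the one before it is completed fails the run):
1. the caddy stands released and level on the square draining board (centres within 40 mm) with the soap box in it (horizontal distance between caddy and board below 0.04 m and height (world z) of caddy below 0.009 m and angle between caddy's own z axis and vertical below 0.05 rad and contact force between caddy and the fingers below 0.3 N and x of soap in the frame of caddy between -0.07 and 0.07 m and y of soap in the frame of caddy between -0.07 and 0.07 m and z of soap in the frame of caddy between 0 and 0.02 m), for 0.2 s.
2. the screen lies flat on the round mat (centres within 45 mm) (horizontal distance between screen and mat below 0.045 m and height (world z) of screen below 0.004 m and angle between screen's own z axis and vertical below 0.05 rad), for 0.2 s.
At the end, for the whole second after the job is handed in: The caddy stands fully down in the tray (underside under 7 mm above the table, within 20 mm of the base's middle, tilt under 0.03 rad), wherever the tray has slid, the soap box in it; the screen lies flat at table height within 45 mm of the mat's centre; all released and at rest (all of step 2 and z of caddy in the frame of base below 0.007 m and horizontal distance between caddy and base below 0.02 m and angle between caddy's own z axis and vertical below 0.03 rad and x of soap in the frame of caddy between -0.07 and 0.07 m and y of soap in the frame of caddy between -0.07 and 0.07 m and z of soap in the frame of caddy between 0 and 0.02 m and contact force between each of caddy, screen and the fingers below 0.3 N and linear speed of each of caddy, screen below 0.01 m/s); the robot touches nothing.
It fails at once if the caddy is tipped more than 0.35 rad (angle between caddy's own z axis and vertical above 0.35 rad).
It fails at once if the caddy is dropped (falls faster than 0.4 m/s out of the fingers) (contact force between caddy and the fingers below 0.3 N and linear speed of caddy above 0.4 m/s).
It fails at once if the caddy is rammed onto the tray with more than 60 N (contact force between caddy and base above 60 N).
It fails at once if the screen is lifted more than 40 mm off the table or tipped more than 0.3 rad (height (world z) of screen above 0.04 m or angle between screen's own z axis and vertical above 0.3 rad).
It fails at once if a bystander is moved more than 30 mm (distance of any of cup, jar, brush, dish from where it was at the start of the episode above 0.03 m).
It also fails if it takes over 72 s, if anything falls off the work surface, if the arm or the gripper's body presses on something with over 40 N, if the wrist force passes 120 N, or if a joint passes its speed limit or range.

ROBOT

A 7-joint arm with a two-finger parallel gripper is mounted at the origin on the work surface. World frame = base frame: x ahead of the robot, y to its left, z up, the work surface at z = 0. Lengths are in m, angles in rad, forces in N, time in s.
With the tool pointing down it reaches from about 0.4 to 0.85 m from the base axis. Payload 10.4 kg.
Tool frame: the origin (TCP) lies between the finger pads; the fingertips stand tcp_to_tips ahead of it and the grasp point (between the pads) lies 8 mm behind it (tcp_to_tips is the distance from the TCP to the fingertips, in m); z points along the fingers, y is the line along which they close (so a half turn about z gives the same grasp; the last joint's range is limited). The gripper opens to 85 mm and grips with 20 to 120 N. Pads are 22 mm wide; open, the fingers measure 114 mm over their backs; the gripper's body (76 mm by 85 mm) begins 54 mm behind the grasp point. The pads swing forward as they close: fully open they stand 13 mm farther back than shut.
Start: joints at [1.228, 0.332, -0.065, 1.46, 0.022, 1.35, -0.088], TCP at [0.197, -0.593, 0.242] pointing down, gripper open.
Joint ranges: [-2.6, 2.6], [-0.5, 2.12], [-1.47, 1.34], [0.16, 2.42], [-1.27, 4.41], [0.06, 2.06], [-2.6, 2.6]. Speed limits (rad/s): [2.22, 2.22, 2.79, 2.79, 3.14, 3.14, 3.14].

INTERFACE

Orientations are given as a unit quaternion [x, y, z, w].
In Python, from workcell import * gives the robot as it stands.
- The arm moves only by the tool apply_moves, never from a script. Its argument "rows" is a list of rows, each an object of numbers: "x", "y", "z": the shift along the tool's x, y, z in mm; "ax", "ay", "az": the turn, a rotation vector about the tool's x, y, z in degrees; "gripper": the closure, from 0 (fully open) to 1 (shut). A call has 1 to 5 rows; each row shifts and turns the commanded pose from where the row before left it, along the tool's axes as they then stand; what a row does not reach is not made up. A row lasts 1/12 s, in which the tool goes at most 41.7 mm and 7.16 degrees, less where a joint would pass 70% of its speed; a pose out of reach is approached as far as the arm can. A call with a gripper value outside its range is refused whole. The fingers move at their own pace and stop on an object; "newtons" is the grip in N (left out, the last holds). Time passes only in rows, so rows that do not move let the fingers close. It gives the time, the measured TCP pose, the force, the opening and the grip force at its end, in the units of the state.
- get_obs(): the state, without advancing time (a new reading comes with each control period).
- camera(name): name is "side" or "top"; returns a dict with "color" (480x640x3 uint8, red, green, blue), "fov_y" (degrees; the focal length in pixels is half the picture's height over the tangent of half this angle, whatever the lens; pixels are square), "cx", "cy" (the principal point, pixels), "rvec" (rotation vector, rad) and "tvec" (3), from world to camera coordinates, as OpenCV has them. Camera axes: x right, y down, z forward; pixel columns grow to the right and rows downward; lengths in m; the calibration is good to about 2 mm. A picture is of the moment at which its call begins. There is no depth.
- hand_in(): hands the job in; it is judged then, once.
The state is a dict: "clock": time; "joint_pos": joint angles; "joint_velocities": joint speeds; "tau": joint torques, N m; "position": TCP position; "ee_rot": TCP orientation; "ft_force": force on the tool from outside, world axes, zero at the start; "torque": the same for the moment, N m; "grip_width": opening from 0.0 (shut) to 1.0 (fully open); "grasp_force": force on a finger pad.
Only numpy, scipy, OpenCV 4.12 (cv2) and the standard library are available. Lean on these libraries where they do the work, as an engineer would, in place of code of your own. Each camera call takes 0.05 s, during which the arm holds its last target. There are 200 camera calls.

## Working session

There is one attempt and no reset: what is moved stays moved. The work goes in short steps, Python scripts to look and compute and a tool call to move; the robot and the scene stay as the last step left them, time stands still between calls to the robot, and variables do not carry over. Pictures are saved under pics/ and viewed, at most 13 in all, crops included, and the job is handed in when it is done.

Besides the shell and the picture viewer there is one more tool, called after ">>>" in YAML: its name, and indented under it one key for each argument. apply_moves: Moves the arm, as the interface text tells. Its arguments: {"type":"object","properties":{"rows":{"type":"array","items":{"type":"object","properties":{"x":{"type":"number"},"y":{"type":"number"},"z":{"type":"number"},"ax":{"type":"number"},"ay":{"type":"number"},"az":{"type":"number"},"gripper":{"type":"number"}}}},"newtons":{"type":"number"}},"required":["rows"]}

```bash
mkdir -p pics; ls
cat > h.py <<'E'
from workcell import *
import numpy as np, cv2
def cam(n):
    c=camera(n); f=240/np.tan(np.radians(c["fov_y"])/2)
    c["K"]=np.array([[f,0,c["cx"]],[0,f,c["cy"]],[0,0,1.]]); return c
def save(c,fn): cv2.imwrite("pics/"+fn,cv2.cvtColor(c["color"],cv2.COLOR_RGB2BGR))
def ray(c,px,z):
    R=cv2.Rodrigues(np.array(c["rvec"],float))[0]; t=np.array(c["tvec"],float)
    C=-R.T@t; px=np.atleast_2d(np.array(px,float))
    d=(np.linalg.inv(c["K"])@np.c_[px,np.ones(len(px))].T).T@R
    return C+d*((z-C[2])/d[:,2])[:,None]
def proj(c,P): return cv2.projectPoints(np.atleast_2d(np.array(P,float)),np.array(c["rvec"],float),np.array(c["tvec"],float),c["K"],None)[0][:,0]
E
python3 - <<'E'
from h import *
for n in("top","side"):
    c=cam(n); save(c,n+"0.png"); print(n,c["fov_y"],c["cx"],c["cy"],c["rvec"],c["tvec"],[k for k in c])
o=get_obs(); print(o)
E
```

```text
pics
top 42.58802688061128 329.0041709607646 229.3573513150401 [ 2.18031095 -2.11578104  0.20099357] [-0.02544287  0.5261261   1.24420278] ['color', 'fov_y', 'cx', 'cy', 'rvec', 'tvec', 'K']
side 51.8168980405726 319.1307664222787 238.85057807106358 [ 2.31822097 -0.16838539  0.0874581 ] [-0.51205783  0.1238839   1.05465583] ['color', 'fov_y', 'cx', 'cy', 'rvec', 'tvec', 'K']
{'clock': 0.1, 'joint_pos': array([ 1.22842486,  0.33284496, -0.06470018,  1.46082195,  0.02160372,
        1.3499058 , -0.08852199]), 'joint_velocities': array([ 1.73007533e-03, -3.12815531e-03, -1.60593935e-03, -7.14093884e-04,
       -8.40062574e-04, -7.78258372e-04,  4.47434770e-05]), 'tau': array([-3.44497257e-04, -6.26747990e+01,  4.78433061e-02, -3.92430782e+01,
        1.62041554e-02,  6.93154056e-03,  6.23944152e-05]), 'position': array([ 0.19636862, -0.59302437,  0.24158972]), 'ee_rot': array([ 9.87245480e-01,  1.59204111e-01, -1.31648042e-04, -6.28613622e-04]), 'ft_force': array([-0.91635053,  0.27294569, -0.2953143 ]), 'torque': array([ 0.0594763 , -0.02563046, -0.00100833]), 'grasp_force': 0.0, 'grip_width': 1.001271154542632}
```

View pics/top0.png

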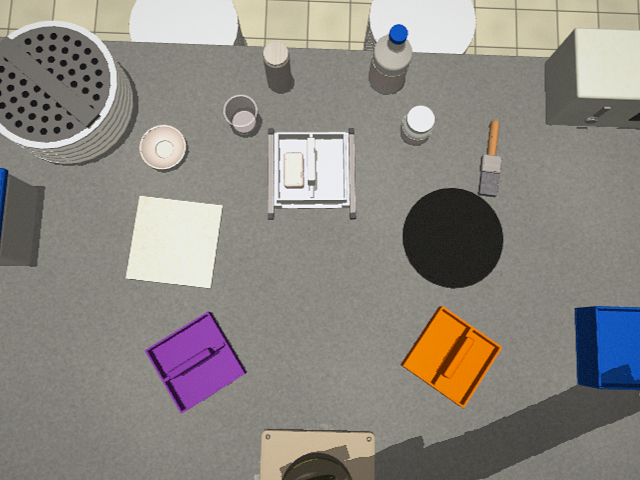

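View pics/side0.png

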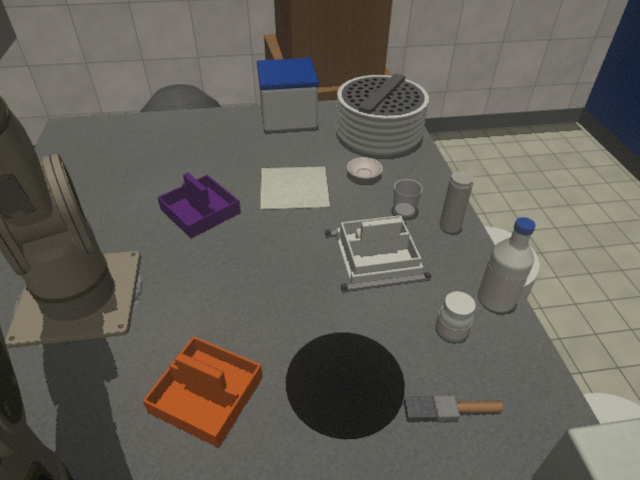

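Candidates for the caddy: the cream one on the runners in top (312,170), the purple one (196,362) and the orange one (451,356). I choose the cream one, which sits between the runners with the soap on its left half, and check it in a crop. The board is at (175,242), the mat at (453,238).

Run:
```python
from h import *
c=cam("top"); im=cv2.cvtColor(c["color"],cv2.COLOR_RGB2BGR)
cv2.imwrite("pics/crop1.png",cv2.resize(im[115:225,255:370],None,fx=5.2,fy=5.2,interpolation=cv2.INTER_CUBIC))
f=lambda p,z:print(ray(c,p,z).round(4).tolist())
f([[141,195],[222,205],[210,287],[127,278],[175,242]],.005)
g=cv2.cvtColor(im,cv2.COLOR_BGR2GRAY); m=(g<35).astype(np.uint8); m[:, :395]=0; m[:,510:]=0; m[:180]=0;m[295:]=0
n,l,s,cc=cv2.connectedComponentsWithStats(m); k=1+np.argmax(s[1:,4]); print(s[k],cc[k]); f([cc[k]],.001)
f([[241,115],[418,125],[162,148],[490,160]],0.0)
f([[451,356],[196,362]],.04)
f([[271,216],[352,216],[271,130],[352,130]],.013)
```

```text
[[0.5947, 0.3965, 0.005], [0.5786, 0.2217, 0.005], [0.4016, 0.2371, 0.005], [0.4153, 0.4121, 0.005], [0.495, 0.3169, 0.005]]
[ 403  188  100  100 4267] [453.34005156 237.27747832]
[[0.5248, -0.2804, 0.001]]
[[0.7844, 0.1918, 0.0], [0.7759, -0.2026, 0.0], [0.7025, 0.3604, 0.0], [0.701, -0.3632, 0.0]]
[[0.2738, -0.2656, 0.04], [0.2481, 0.2504, 0.04]]
[[0.5565, 0.1147, 0.013], [0.5622, -0.0589, 0.013], [0.748, 0.1229, 0.013], [0.7545, -0.0547, 0.013]]
```

View pics/crop1.png

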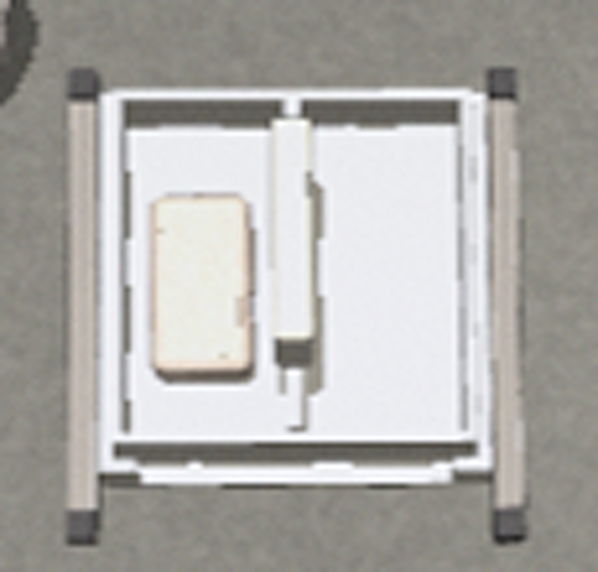

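The crop shows the cream caddy between the runners, handle top spanning crop (272–312, 117–338), soap on the left (world +y) and the front at the bottom.

Run:
```python
from h import *
from scipy.spatial.transform import Rotation as Rn
c=cam("top")
q=lambda L:np.array(L)/5.2-.5*(1-1/5.2)+np.array([255,115])
f=lambda s,p,z:print(s,ray(c,q(p),z).round(4).tolist())
R=cv2.Rodrigues(np.array(c["rvec"]))[0]; print("C",-R.T@c["tvec"])
h=ray(c,q([[272,117],[312,117],[312,338],[272,338]]),.107); print(h.round(4),h.mean(0))
f("run stops L/R: outer top,outer bottom",[[66,68],[516,68],[525,540],[67,543]],.016)
f("runner inner edges front",[[97,505],[493,505],[97,105],[490,105]],.010)
f("rim52",[[105,90],[485,92],[478,443],[115,443]],.052)
f("tray30 front",[[98,472],[492,472]],.03)
f("screen front edge z12",[[140,484],[450,484]],.012)
f("soap top",[[153,195],[248,195],[253,372],[153,372]],.044)
# side camera cross-check of handle
s=cam("side"); im=cv2.cvtColor(s["color"],cv2.COLOR_RGB2BGR)
print(proj(s,h.mean(0)))
cv2.imwrite("pics/crop2.png",cv2.resize(im[205:295,320:435],None,fx=6,fy=6,interpolation=cv2.INTER_CUBIC))
o=get_obs(); print(Rn.from_quat(o["ee_rot"]).as_matrix().round(3))
```

```text
C [0.31879766 0.01908632 1.31282152]
[[0.7046 0.042  0.107 ]
 [0.7052 0.0264 0.107 ]
 [0.6165 0.0236 0.107 ]
 [0.616  0.039  0.107 ]] [0.66058773 0.03276371 0.107     ]
run stops L/R: outer top,outer bottom [[0.752, 0.131, 0.016], [0.759, -0.0584, 0.016], [0.5566, -0.0665, 0.016], [0.5492, 0.1217, 0.016]]
runner inner edges front [[0.5666, 0.1105, 0.01], [0.572, -0.0533, 0.01], [0.7382, 0.1178, 0.01], [0.7443, -0.0481, 0.01]]
rim52 [[0.7312, 0.1116, 0.052], [0.7361, -0.0438, 0.052], [0.589, -0.0443, 0.052], [0.5841, 0.1014, 0.052]]
tray30 front [[0.5765, 0.1093, 0.03], [0.5818, -0.0515, 0.03]]
screen front edge z12 [[0.5756, 0.093, 0.012], [0.5799, -0.0351, 0.012]]
soap top [[0.6899, 0.0907, 0.044], [0.6913, 0.0519, 0.044], [0.6171, 0.0473, 0.044], [0.6157, 0.0878, 0.044]]
[[381.86735499 221.18731718]]
[[ 0.949  0.314 -0.   ]
 [ 0.314 -0.949  0.001]
 [-0.    -0.001 -1.   ]]
```

View pics/crop2.png

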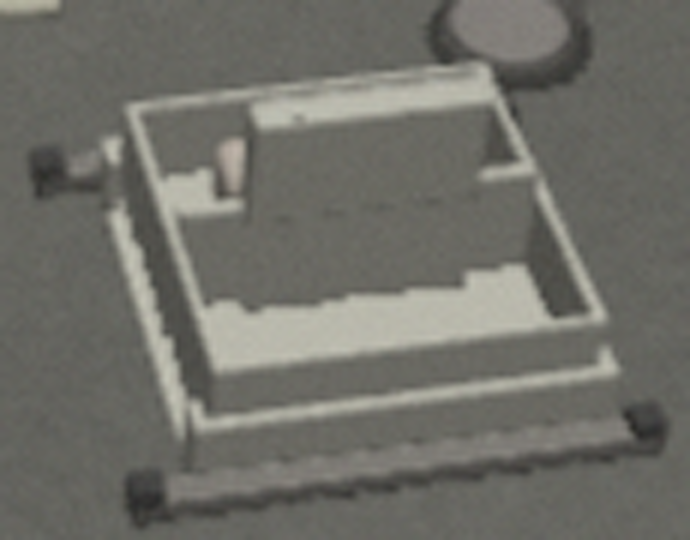

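>>> apply_moves:
  rows:
    - {"az": 5.4}
    - {"az": 5.4}
    - {"az": 5.4}
    - {"x": 24.3,"y": -30.4}
    - {"x": 24.3,"y": -30.4}
  newtons: 70

```text
invalid input at $.rows[0]: expected keys x, y, z, ax, ay, az, gripper
```

>>> apply_moves:
  rows:
    - {"x": 24.3,"y": -30.4}
    - {"x": 24.3,"y": -30.4}
    - {"x": 24.3,"y": -30.4}
    - {"x": 24.3,"y": -30.4}
    - {"x": 24.3,"y": -30.4}

```text
invalid input at $.rows[0]: expected keys x, y, z, ax, ay, az, gripper
```

>>> apply_moves:
  rows:
    - {"x": 24.3,"y": -30.4}
    - {"x": 24.3,"y": -30.4}
    - {"x": 24.3,"y": -30.4}
    - {"x": 24.3,"y": -30.4}
    - {"x": 24.3,"y": -30.4}

```text
invalid input at $.rows[0]: expected keys x, y, z, ax, ay, az, gripper
```

>>> apply_moves:
  rows:
    - {"x": 24.3,"y": -30.4}
    - {"x": 24.3,"y": -30.4}
    - {"x": 24.3,"y": -30.4}
    - {"x": 24.3,"y": -30.4}
    - {}

```text
invalid input at $.rows[0]: expected keys x, y, z, ax, ay, az, gripper
```

```bash
cat >> h.py <<'E'
from scipy.spatial.transform import Rotation as Rn
def to(x,y,z,yaw):  # remaining move: yaw [deg] first about tool z, then shifts mm in turned tool axes
    o=get_obs(); M=Rn.from_quat(o["ee_rot"]).as_matrix(); p=np.array(o["position"])
    cy=np.degrees(np.arctan2(M[1,0],M[0,0])); a=np.radians(yaw)
    d=(np.array([x,y,z])-p)*1000
    print("t",round(o["clock"],2),"p",p.round(4),"yaw",cy.round(2),"zax",M[:,2].round(3),"F",np.round(o["ft_force"],1),"w",round(o["grip_width"],3),"gf",round(o["grasp_force"],1))
    print("az",round(cy-yaw,2),"x",round(d[0]*np.cos(a)+d[1]*np.sin(a),1),"y",round(d[0]*np.sin(a)-d[1]*np.cos(a),1),"z",round(-d[2],1))
E
python3 - <<'E'
from h import *
to(.6605,.0328,.077,2.1)
import workcell; print([k for k in dir(workcell) if k[0]!='_'], getattr(workcell,'tcp_to_tips',None))
E
```

```text
t 0.25 p [ 0.1964 -0.5932  0.242 ] yaw 18.32 zax [-0.     0.001 -1.   ] F [ 0.3 -0.4  0.1] w 0.997 gf 0.0
az 16.22 x 486.7 y -608.6 z 165.0
['MotionError', 'camera', 'get_obs', 'hand_in', 'tcp_to_tips'] 0.011
```

>>> apply_moves:
  rows:
    - {"x": 0,"y": 0,"z": 0,"ax": 0,"ay": 0,"az": 5.4,"gripper": 0}
    - {"x": 0,"y": 0,"z": 0,"ax": 0,"ay": 0,"az": 5.4,"gripper": 0}
    - {"x": 0,"y": 0,"z": 0,"ax": 0,"ay": 0,"az": 5.4,"gripper": 0}
    - {"x": 24.3,"y": -30.4,"z": 0,"ax": 0,"ay": 0,"az": 0,"gripper": 0}
    - {"x": 24.3,"y": -30.4,"z": 0,"ax": 0,"ay": 0,"az": 0,"gripper": 0}
  newtons: 70

```text
clock: 0.67
position: [0.2415, -0.531, 0.2417]
ee_rot: [1.0, 0.016, -0.0, -0.0]
ft_force: [2.1, -0.1, 0.3]
grip_width: 0.999
grasp_force: 0.0
```

>>> apply_moves:
  rows:
    - {"x": 24.3,"y": -30.4,"z": 0,"ax": 0,"ay": 0,"az": 0,"gripper": 0}
    - {"x": 24.3,"y": -30.4,"z": 0,"ax": 0,"ay": 0,"az": 0,"gripper": 0}
    - {"x": 24.3,"y": -30.4,"z": 0,"ax": 0,"ay": 0,"az": 0,"gripper": 0}
    - {"x": 24.3,"y": -30.4,"z": 0,"ax": 0,"ay": 0,"az": 0,"gripper": 0}
    - {"x": 24.3,"y": -30.4,"z": 0,"ax": 0,"ay": 0,"az": 0,"gripper": 0}

```text
clock: 1.08
position: [0.3593, -0.3726, 0.2425]
ee_rot: [1.0, 0.019, 0.0, 0.0]
ft_force: [1.1, -0.5, 0.4]
grip_width: 1.0
grasp_force: 0.0
```

>>> apply_moves:
  rows:
    - {"x": 24.3,"y": -30.4,"z": 0,"ax": 0,"ay": 0,"az": 0,"gripper": 0}
    - {"x": 24.3,"y": -30.4,"z": 0,"ax": 0,"ay": 0,"az": 0,"gripper": 0}
    - {"x": 24.3,"y": -30.4,"z": 0,"ax": 0,"ay": 0,"az": 0,"gripper": 0}
    - {"x": 24.3,"y": -30.4,"z": 0,"ax": 0,"ay": 0,"az": 0,"gripper": 0}
    - {"x": 24.3,"y": -30.4,"z": 0,"ax": 0,"ay": 0,"az": 0,"gripper": 0}

```text
clock: 1.5
position: [0.4752, -0.2162, 0.2425]
ee_rot: [1.0, 0.018, 0.0, 0.0]
ft_force: [1.3, -0.1, -0.3]
grip_width: 0.994
grasp_force: 0.0
```

>>> apply_moves:
  rows:
    - {"x": 24.3,"y": -30.4,"z": 0,"ax": 0,"ay": 0,"az": 0,"gripper": 0}
    - {"x": 24.3,"y": -30.4,"z": 0,"ax": 0,"ay": 0,"az": 0,"gripper": 0}
    - {"x": 24.3,"y": -30.4,"z": 0,"ax": 0,"ay": 0,"az": 0,"gripper": 0}
    - {"x": 24.3,"y": -30.4,"z": 0,"ax": 0,"ay": 0,"az": 0,"gripper": 0}
    - {"x": 24.3,"y": -30.4,"z": 0,"ax": 0,"ay": 0,"az": 0,"gripper": 0}

```text
clock: 1.92
position: [0.591, -0.06, 0.2424]
ee_rot: [1.0, 0.018, 0.0, 0.0]
ft_force: [0.9, -0.8, -0.3]
grip_width: 1.002
grasp_force: 0.0
```

>>> apply_moves:
  rows:
    - {"x": 24.3,"y": -30.4,"z": 0,"ax": 0,"ay": 0,"az": 0,"gripper": 0}
    - {"x": 24.3,"y": -30.4,"z": 0,"ax": 0,"ay": 0,"az": 0,"gripper": 0}
    - {"x": 24.3,"y": -30.4,"z": 0,"ax": 0,"ay": 0,"az": 0,"gripper": 0}
    - {"x": 0,"y": 0,"z": 0,"ax": 0,"ay": 0,"az": 0,"gripper": 0}
    - {"x": 0,"y": 0,"z": 0,"ax": 0,"ay": 0,"az": 0,"gripper": 0}

```text
clock: 2.33
position: [0.6599, 0.0353, 0.2413]
ee_rot: [1.0, 0.021, -0.001, -0.001]
ft_force: [-0.5, -0.7, -0.2]
grip_width: 1.002
grasp_force: 0.0
```

Run:
```python
from h import *
to(.6605,.0328,.077,2.1)
```

```text
t 2.33 p [0.6599 0.0353 0.2413] yaw 2.37 zax [-0.001  0.001 -1.   ] F [-0.5 -0.7 -0.2] w 1.002 gf 0.0
az 0.27 x 0.5 y 2.6 z 164.3
```

>>> apply_moves:
  rows:
    - {"x": 0,"y": 2,"z": 35,"ax": 0,"ay": 0,"az": 0.2,"gripper": 0}
    - {"x": 0,"y": 0,"z": 35,"ax": 0,"ay": 0,"az": 0,"gripper": 0}
    - {"x": 0,"y": 0,"z": 35,"ax": 0,"ay": 0,"az": 0,"gripper": 0}
    - {"x": 0,"y": 0,"z": 35,"ax": 0,"ay": 0,"az": 0,"gripper": 0}
    - {"x": 0,"y": 0,"z": 24,"ax": 0,"ay": 0,"az": 0,"gripper": 0}

```text
clock: 2.75
position: [0.658, 0.028, 0.0751]
ee_rot: [1.0, 0.016, -0.001, 0.001]
ft_force: [-0.1, 1.3, -0.9]
grip_width: 1.002
grasp_force: 0.0
```

Run:
```python
from h import *
to(.6605,.0328,.077,2.1)
```

```text
t 2.75 p [0.658  0.028  0.0751] yaw 1.81 zax [-0.003 -0.001 -1.   ] F [-0.1  1.3 -0.9] w 1.002 gf 0.0
az -0.29 x 2.7 y -4.7 z -1.9
```

>>> apply_moves:
  rows:
    - {"x": 0,"y": 0,"z": 0,"ax": 0,"ay": 0,"az": 0,"gripper": 1}
    - {"x": 0,"y": 0,"z": 0,"ax": 0,"ay": 0,"az": 0,"gripper": 1}
    - {"x": 0,"y": 0,"z": 0,"ax": 0,"ay": 0,"az": 0,"gripper": 1}
    - {"x": 0,"y": 0,"z": 0,"ax": 0,"ay": 0,"az": 0,"gripper": 1}
    - {"x": 0,"y": 0,"z": 0,"ax": 0,"ay": 0,"az": 0,"gripper": 1}

```text
clock: 3.17
position: [0.6609, 0.0301, 0.0806]
ee_rot: [1.0, 0.017, 0.002, 0.0]
ft_force: [0.4, 0.0, 0.2]
grip_width: 0.301
grasp_force: 0.0
```

>>> apply_moves:
  rows:
    - {"x": 0,"y": 0,"z": 0,"ax": 0,"ay": 0,"az": 0,"gripper": 1}
    - {"x": 0,"y": 0,"z": 0,"ax": 0,"ay": 0,"az": 0,"gripper": 1}
    - {"x": 0,"y": 0,"z": 0,"ax": 0,"ay": 0,"az": 0,"gripper": 1}
    - {"x": 0,"y": 0,"z": 0,"ax": 0,"ay": 0,"az": 0,"gripper": 1}
    - {"x": 0,"y": 0,"z": 0,"ax": 0,"ay": 0,"az": 0,"gripper": 1}

```text
clock: 3.58
position: [0.6607, 0.0305, 0.0803]
ee_rot: [1.0, 0.017, 0.001, 0.0]
ft_force: [-0.6, 0.2, 6.6]
grip_width: 0.178
grasp_force: 68.5
```

Run:
```python
from h import *
to(.6605,.0328,.077,2.1)
```

```text
t 3.58 p [0.6607 0.0305 0.0803] yaw 1.93 zax [ 0.003 -0.    -1.   ] F [-0.6  0.2  6.6] w 0.178 gf 68.5
az -0.17 x -0.1 y -2.3 z 3.3
```

>>> apply_moves:
  rows:
    - {"x": 0,"y": 0,"z": -6,"ax": 0,"ay": 0,"az": 0,"gripper": 1}
    - {"x": 0,"y": 0,"z": -12,"ax": 0,"ay": 0,"az": 0,"gripper": 1}
    - {"x": 0,"y": 0,"z": -20,"ax": 0,"ay": 0,"az": 0,"gripper": 1}
    - {"x": 0,"y": 0,"z": -25,"ax": 0,"ay": 0,"az": 0,"gripper": 1}
    - {"x": 0,"y": 0,"z": -25,"ax": 0,"ay": 0,"az": 0,"gripper": 1}

```text
clock: 4.0
position: [0.6591, 0.0301, 0.1676]
ee_rot: [1.0, 0.017, -0.001, 0.0]
ft_force: [0.9, -0.4, -3.9]
grip_width: 0.179
grasp_force: 68.5
```

>>> apply_moves:
  rows:
    - {"x": 0,"y": 0,"z": -15,"ax": 0,"ay": 0,"az": 0,"gripper": 1}
    - {"x": 0,"y": 0,"z": 0,"ax": 0,"ay": 0,"az": 0,"gripper": 1}
    - {"x": 0,"y": 0,"z": 0,"ax": 0,"ay": 0,"az": 0,"gripper": 1}
    - {"x": 0,"y": 0,"z": 0,"ax": 0,"ay": 0,"az": 0,"gripper": 1}
    - {"x": 0,"y": 0,"z": 0,"ax": 0,"ay": 0,"az": 0,"gripper": 1}

```text
clock: 4.42
position: [0.6588, 0.03, 0.1795]
ee_rot: [1.0, 0.017, -0.001, 0.0]
ft_force: [-1.1, 0.6, -5.2]
grip_width: 0.175
grasp_force: 68.8
```

Run:
```python
from h import *
to(.4976,.3169,.183,1.9)
for n in("top","side"):
    c=cam(n); save(c,n+"1.png")
a=cv2.imread("pics/top1.png")[60:310,110:420]; b=cv2.imread("pics/side1.png")[130:320,300:480]
b=cv2.resize(b,None,fx=2.2,fy=2.2); a=cv2.resize(a,None,fx=1.28,fy=1.28)
H=max(a.shape[0],b.shape[0]); p=lambda i:cv2.copyMakeBorder(i,0,H-i.shape[0],0,0,cv2.BORDER_CONSTANT)
cv2.imwrite("pics/pair1.png",np.hstack([p(a),p(b)]))
```

```text
t 4.42 p [0.6588 0.03   0.1795] yaw 1.92 zax [-0.003 -0.    -1.   ] F [-1.1  0.6 -5.2] w 0.175 gf 68.8
az 0.02 x -151.6 y -292.1 z -3.5
```

View pics/pair1.png

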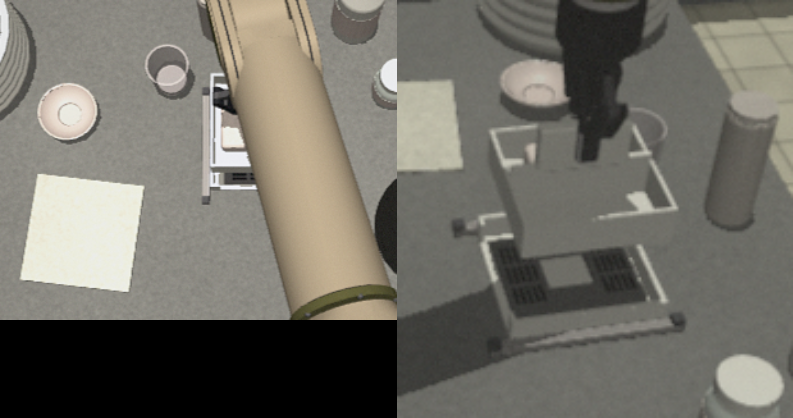

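The caddy is lifted clear with its soap at crop (230,138), about level. The screen with its hole lies in the tray below.

>>> apply_moves:
  rows:
    - {"x": -6,"y": -12,"z": 0,"ax": 0,"ay": 0,"az": 0,"gripper": 1}
    - {"x": -12,"y": -23,"z": 0,"ax": 0,"ay": 0,"az": 0,"gripper": 1}
    - {"x": -15,"y": -29,"z": 0,"ax": 0,"ay": 0,"az": 0,"gripper": 1}
    - {"x": -15,"y": -29,"z": 0,"ax": 0,"ay": 0,"az": 0,"gripper": 1}
    - {"x": -15,"y": -29,"z": 0,"ax": 0,"ay": 0,"az": 0,"gripper": 1}

```text
clock: 4.93
position: [0.5912, 0.1517, 0.1808]
ee_rot: [1.0, 0.017, -0.0, -0.0]
ft_force: [0.6, 1.2, -4.3]
grip_width: 0.176
grasp_force: 68.7
```

>>> apply_moves:
  rows:
    - {"x": -15,"y": -29,"z": 0,"ax": 0,"ay": 0,"az": 0,"gripper": 1}
    - {"x": -15,"y": -29,"z": 0,"ax": 0,"ay": 0,"az": 0,"gripper": 1}
    - {"x": -15,"y": -29,"z": 0,"ax": 0,"ay": 0,"az": 0,"gripper": 1}
    - {"x": -15,"y": -29,"z": 0,"ax": 0,"ay": 0,"az": 0,"gripper": 1}
    - {"x": -13,"y": -25,"z": 0,"ax": 0,"ay": 0,"az": 0,"gripper": 1}

```text
clock: 5.35
position: [0.5127, 0.291, 0.1811]
ee_rot: [1.0, 0.018, -0.0, -0.0]
ft_force: [0.8, -0.1, -4.4]
grip_width: 0.179
grasp_force: 68.7
```

>>> apply_moves:
  rows:
    - {"x": -10,"y": -18,"z": 5,"ax": 0,"ay": 0,"az": 0,"gripper": 1}
    - {"x": -5,"y": -10,"z": 15,"ax": 0,"ay": 0,"az": 0,"gripper": 1}
    - {"x": 0,"y": 0,"z": 25,"ax": 0,"ay": 0,"az": 0,"gripper": 1}
    - {"x": 0,"y": 0,"z": 25,"ax": 0,"ay": 0,"az": 0,"gripper": 1}
    - {"x": 0,"y": 0,"z": 14,"ax": 0,"ay": 0,"az": 0,"gripper": 1}

```text
clock: 5.77
position: [0.4973, 0.3156, 0.0943]
ee_rot: [1.0, 0.017, -0.001, 0.001]
ft_force: [-0.1, -0.8, -4.3]
grip_width: 0.178
grasp_force: 68.6
```

>>> apply_moves:
  rows:
    - {"x": 0,"y": 0,"z": 6,"ax": 0,"ay": 0,"az": 0,"gripper": 1}
    - {"x": 0,"y": 0,"z": 2,"ax": 0,"ay": 0,"az": 0,"gripper": 1}
    - {"x": 0,"y": 0,"z": 0,"ax": 0,"ay": 0,"az": 0,"gripper": 1}
    - {"x": 0,"y": 0,"z": 0,"ax": 0,"ay": 0,"az": 0,"gripper": 1}
    - {"x": 0,"y": 0,"z": 0,"ax": 0,"ay": 0,"az": 0,"gripper": 1}

```text
clock: 6.18
position: [0.4998, 0.3165, 0.0906]
ee_rot: [1.0, 0.017, 0.001, -0.0]
ft_force: [0.2, 0.4, -4.5]
grip_width: 0.18
grasp_force: 68.6
```

Run:
```python
from h import *
to(.4976,.3169,.073,1.9)
```

```text
t 6.18 p [0.4998 0.3165 0.0906] yaw 1.91 zax [ 0.002  0.001 -1.   ] F [ 0.2  0.4 -4.5] w 0.18 gf 68.6
az 0.01 x -2.1 y -0.5 z 17.6
```

Lower to 4 mm above the expected contact, then in 2 mm rows.

>>> apply_moves:
  rows:
    - {"x": 0,"y": 0,"z": 6,"ax": 0,"ay": 0,"az": 0,"gripper": 1}
    - {"x": 0,"y": 0,"z": 5,"ax": 0,"ay": 0,"az": 0,"gripper": 1}
    - {"x": 0,"y": 0,"z": 2.5,"ax": 0,"ay": 0,"az": 0,"gripper": 1}
    - {"x": 0,"y": 0,"z": 2,"ax": 0,"ay": 0,"az": 0,"gripper": 1}
    - {"x": 0,"y": 0,"z": 0,"ax": 0,"ay": 0,"az": 0,"gripper": 1}

```text
clock: 6.6
position: [0.499, 0.316, 0.0736]
ee_rot: [1.0, 0.017, -0.0, 0.0]
ft_force: [-0.5, -0.1, -4.1]
grip_width: 0.178
grasp_force: 68.8
```

>>> apply_moves:
  rows:
    - {"x": 0,"y": 0,"z": 1,"ax": 0,"ay": 0,"az": 0,"gripper": 1}
    - {"x": 0,"y": 0,"z": 1,"ax": 0,"ay": 0,"az": 0,"gripper": 1}
    - {"x": 0,"y": 0,"z": 0,"ax": 0,"ay": 0,"az": 0,"gripper": 1}
    - {"x": 0,"y": 0,"z": 0,"ax": 0,"ay": 0,"az": 0,"gripper": 1}
    - {"x": 0,"y": 0,"z": 0,"ax": 0,"ay": 0,"az": 0,"gripper": 1}

```text
clock: 7.02
position: [0.4991, 0.3162, 0.0732]
ee_rot: [1.0, 0.017, 0.0, 0.0]
ft_force: [-6.6, -5.1, 12.6]
grip_width: 0.181
grasp_force: 71.1
```

>>> apply_moves:
  rows:
    - {"x": 0,"y": 0,"z": -0.5,"ax": 0,"ay": 0,"az": 0,"gripper": 1}
    - {"x": 0,"y": 0,"z": 0,"ax": 0,"ay": 0,"az": 0,"gripper": 0}
    - {"x": 0,"y": 0,"z": 0,"ax": 0,"ay": 0,"az": 0,"gripper": 0}
    - {"x": 0,"y": 0,"z": 0,"ax": 0,"ay": 0,"az": 0,"gripper": 0}
    - {"x": 0,"y": 0,"z": 0,"ax": 0,"ay": 0,"az": 0,"gripper": 0}

```text
clock: 7.43
position: [0.4992, 0.3162, 0.0724]
ee_rot: [1.0, 0.017, 0.0, -0.0]
ft_force: [0.4, 0.5, -0.3]
grip_width: 0.737
grasp_force: 0.0
```

>>> apply_moves:
  rows:
    - {"x": 0,"y": 0,"z": 0,"ax": 0,"ay": 0,"az": 0,"gripper": 0}
    - {"x": 0,"y": 0,"z": 0,"ax": 0,"ay": 0,"az": 0,"gripper": 0}
    - {"x": 0,"y": 0,"z": 0,"ax": 0,"ay": 0,"az": 0,"gripper": 0}
    - {"x": 0,"y": 0,"z": 0,"ax": 0,"ay": 0,"az": 0,"gripper": 0}
    - {"x": 0,"y": 0,"z": 0,"ax": 0,"ay": 0,"az": 0,"gripper": 0}

```text
clock: 7.85
position: [0.499, 0.3161, 0.0723]
ee_rot: [1.0, 0.017, 0.0, 0.0]
ft_force: [0.2, 0.1, 0.7]
grip_width: 1.004
grasp_force: 0.0
```

>>> apply_moves:
  rows:
    - {"x": 0,"y": 0,"z": -20,"ax": 0,"ay": 0,"az": 0,"gripper": 0}
    - {"x": 0,"y": 0,"z": -35,"ax": 0,"ay": 0,"az": 0,"gripper": 0}
    - {"x": 0,"y": 0,"z": -35,"ax": 0,"ay": 0,"az": 0,"gripper": 0}
    - {"x": 0,"y": 0,"z": 0,"ax": 0,"ay": 0,"az": 0,"gripper": 0}
    - {"x": 0,"y": 0,"z": 0,"ax": 0,"ay": 0,"az": 0,"gripper": 1}

```text
clock: 8.27
position: [0.5, 0.3168, 0.1645]
ee_rot: [1.0, 0.017, 0.002, -0.001]
ft_force: [0.0, -1.0, -0.9]
grip_width: 0.884
grasp_force: 0.0
```

Run:
```python
from h import *
to(.62,-.18,.2,1.9)
for n in("top","side"):
    c=cam(n); save(c,n+"2.png")
a=cv2.imread("pics/top2.png")[120:300,110:370]; b=cv2.imread("pics/side2.png")[130:310,230:440]
cv2.imwrite("pics/pair2.png",np.hstack([cv2.resize(i,None,fx=1.7,fy=1.7) for i in(a,b)]))
```

```text
t 8.27 p [0.5    0.3168 0.1645] yaw 1.92 zax [ 0.004  0.002 -1.   ] F [ 0.  -1.  -0.9] w 0.884 gf 0.0
az 0.02 x 103.4 y 500.5 z -35.5
```

View pics/pair2.png

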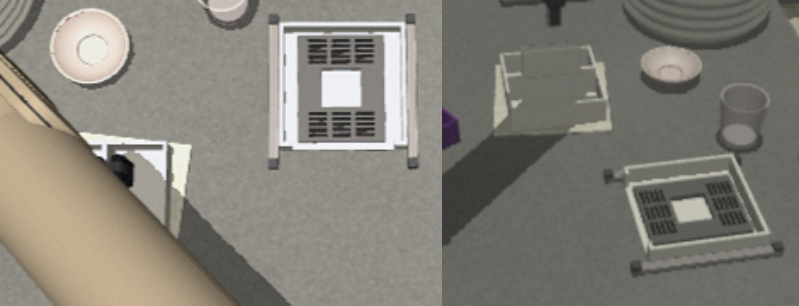

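The caddy stands square on the board (right panel, about (550,90)). The screen is in the tray with its hole at crop (322–361, 69–107).

Run:
```python
from h import *
c=cam("top"); im=cv2.imread("pics/top2.png")
q=lambda L:np.array(L)/1.7-.5*(1-1/1.7)+np.array([110,120])
hh=ray(c,q([[322,69],[361,69],[361,107],[322,107]]),.010); print(hh.round(4),hh.mean(0).round(4))
s=ray(c,q([[298,36],[385,36],[385,142],[298,142]]),.012); print(s.round(4),s.mean(0).round(4))
x,y,_=(hh.mean(0)+s.mean(0))/2
to(x,y,.06,1.9)
```

```text
[[0.6823 0.0589 0.01  ]
 [0.6841 0.0088 0.01  ]
 [0.6341 0.0074 0.01  ]
 [0.6323 0.0571 0.01  ]] [0.6582 0.033  0.01  ]
[[ 0.7245  0.0912  0.012 ]
 [ 0.7286 -0.0208  0.012 ]
 [ 0.5891 -0.0244  0.012 ]
 [ 0.5854  0.0857  0.012 ]] [0.6569 0.0329 0.012 ]
t 8.42 p [0.4986 0.3155 0.1611] yaw 1.92 zax [-0.001 -0.001 -1.   ] F [-0.3 -0.6 -1.2] w 0.636 gf 0.0
az 0.02 x 149.5 y 287.7 z 101.1
```

>>> apply_moves:
  rows:
    - {"x": 15,"y": 28.8,"z": 0,"ax": 0,"ay": 0,"az": 0,"gripper": 1}
    - {"x": 15,"y": 28.8,"z": 0,"ax": 0,"ay": 0,"az": 0,"gripper": 1}
    - {"x": 15,"y": 28.8,"z": 0,"ax": 0,"ay": 0,"az": 0,"gripper": 1}
    - {"x": 15,"y": 28.8,"z": 0,"ax": 0,"ay": 0,"az": 0,"gripper": 1}
    - {"x": 15,"y": 28.8,"z": 0,"ax": 0,"ay": 0,"az": 0,"gripper": 1}

```text
clock: 8.83
position: [0.5788, 0.1729, 0.1608]
ee_rot: [1.0, 0.017, -0.001, 0.0]
ft_force: [0.7, 0.9, -1.2]
grip_width: 0.001
grasp_force: 0.0
```

>>> apply_moves:
  rows:
    - {"x": 15,"y": 28.8,"z": 0,"ax": 0,"ay": 0,"az": 0,"gripper": 1}
    - {"x": 15,"y": 28.8,"z": 0,"ax": 0,"ay": 0,"az": 0,"gripper": 1}
    - {"x": 15,"y": 28.8,"z": 0,"ax": 0,"ay": 0,"az": 0,"gripper": 1}
    - {"x": 15,"y": 28.8,"z": 0,"ax": 0,"ay": 0,"az": 0,"gripper": 1}
    - {"x": 15,"y": 28.8,"z": 0,"ax": 0,"ay": 0,"az": 0,"gripper": 1}

```text
clock: 9.25
position: [0.6585, 0.0315, 0.1607]
ee_rot: [1.0, 0.017, -0.001, 0.0]
ft_force: [0.6, 0.6, 0.0]
grip_width: 0.001
grasp_force: 0.0
```

>>> apply_moves:
  rows:
    - {"x": 0,"y": 0,"z": 30,"ax": 0,"ay": 0,"az": 0,"gripper": 1}
    - {"x": 0,"y": 0,"z": 30,"ax": 0,"ay": 0,"az": 0,"gripper": 1}
    - {"x": 0,"y": 0,"z": 30,"ax": 0,"ay": 0,"az": 0,"gripper": 1}
    - {"x": 0,"y": 0,"z": 10,"ax": 0,"ay": 0,"az": 0,"gripper": 1}
    - {"x": 0,"y": 0,"z": 0,"ax": 0,"ay": 0,"az": 0,"gripper": 1}

```text
clock: 9.67
position: [0.656, 0.033, 0.0582]
ee_rot: [1.0, 0.017, -0.004, 0.0]
ft_force: [-0.7, 0.2, 0.4]
grip_width: 0.001
grasp_force: 0.0
```

>>> apply_moves:
  rows:
    - {"x": 0,"y": 0,"z": 0,"ax": 0,"ay": 0,"az": 0,"gripper": 1}
    - {"x": 0,"y": 0,"z": 0,"ax": 0,"ay": 0,"az": 0,"gripper": 1}
    - {"x": 0,"y": 0,"z": 0,"ax": 0,"ay": 0,"az": 0,"gripper": 1}
    - {"x": 0,"y": 0,"z": 0,"ax": 0,"ay": 0,"az": 0,"gripper": 1}
    - {"x": 0,"y": 0,"z": 0,"ax": 0,"ay": 0,"az": 0,"gripper": 1}

```text
clock: 10.08
position: [0.6592, 0.0333, 0.0635]
ee_rot: [1.0, 0.017, 0.001, 0.0]
ft_force: [-0.1, -0.5, 0.4]
grip_width: -0.0
grasp_force: 0.0
```

Run:
```python
from h import *
to(.6575,.033,.0175,1.9)
```

```text
t 10.08 p [0.6592 0.0333 0.0635] yaw 1.92 zax [ 0.002 -0.    -1.   ] F [-0.1 -0.5  0.4] w -0.0 gf 0.0
az 0.02 x -1.7 y 0.2 z 46.0
```

>>> apply_moves:
  rows:
    - {"x": -1,"y": 0,"z": 12,"ax": 0,"ay": 0,"az": 0,"gripper": 1}
    - {"x": 0,"y": 0,"z": 12,"ax": 0,"ay": 0,"az": 0,"gripper": 1}
    - {"x": 0,"y": 0,"z": 9,"ax": 0,"ay": 0,"az": 0,"gripper": 1}
    - {"x": 0,"y": 0,"z": 4,"ax": 0,"ay": 0,"az": 0,"gripper": 1}
    - {"x": 0,"y": 0,"z": 3,"ax": 0,"ay": 0,"az": 0,"gripper": 1}

```text
clock: 10.5
position: [0.6569, 0.0331, 0.0207]
ee_rot: [1.0, 0.017, -0.001, 0.0]
ft_force: [-0.9, 0.3, 0.9]
grip_width: 0.003
grasp_force: 0.0
```

>>> apply_moves:
  rows:
    - {"x": 0,"y": 0,"z": 2,"ax": 0,"ay": 0,"az": 0,"gripper": 1}
    - {"x": 0,"y": 0,"z": 2,"ax": 0,"ay": 0,"az": 0,"gripper": 1}
    - {"x": 0,"y": 0,"z": 1,"ax": 0,"ay": 0,"az": 0,"gripper": 1}
    - {"x": 0,"y": 0,"z": 0,"ax": 0,"ay": 0,"az": 0,"gripper": 1}
    - {"x": 0,"y": 0,"z": 0,"ax": 0,"ay": 0,"az": 0,"gripper": 1}

```text
clock: 10.92
position: [0.6578, 0.0332, 0.0176]
ee_rot: [1.0, 0.017, 0.0, 0.0]
ft_force: [0.3, -0.3, -0.3]
grip_width: 0.001
grasp_force: 0.0
```

>>> apply_moves:
  rows:
    - {"x": -8,"y": 0,"z": 0,"ax": 0,"ay": 0,"az": 0,"gripper": 1}
    - {"x": -8,"y": 0,"z": 0,"ax": 0,"ay": 0,"az": 0,"gripper": 1}
    - {"x": -10,"y": 0,"z": 0,"ax": 0,"ay": 0,"az": 0,"gripper": 1}
    - {"x": -10,"y": 0,"z": 0,"ax": 0,"ay": 0,"az": 0,"gripper": 1}
    - {"x": -10,"y": 0,"z": 0,"ax": 0,"ay": 0,"az": 0,"gripper": 1}

```text
clock: 11.33
position: [0.6105, 0.0316, 0.0175]
ee_rot: [1.0, 0.017, 0.0, 0.0]
ft_force: [0.9, 0.2, -0.1]
grip_width: -0.002
grasp_force: 0.3
```

>>> apply_moves:
  rows:
    - {"x": -12,"y": 0,"z": 0,"ax": 0,"ay": 0,"az": 0,"gripper": 1}
    - {"x": -12,"y": 0,"z": 0,"ax": 0,"ay": 0,"az": 0,"gripper": 1}
    - {"x": -12,"y": 0,"z": 0,"ax": 0,"ay": 0,"az": 0,"gripper": 1}
    - {"x": -12,"y": 0,"z": 0,"ax": 0,"ay": 0,"az": 0,"gripper": 1}
    - {"x": -12,"y": 0,"z": 0,"ax": 0,"ay": 0,"az": 0,"gripper": 1}

```text
clock: 11.75
position: [0.5504, 0.0294, 0.0175]
ee_rot: [1.0, 0.017, 0.0, 0.0]
ft_force: [1.2, 0.5, -0.9]
grip_width: -0.003
grasp_force: 0.2
```

>>> apply_moves:
  rows:
    - {"x": -8,"y": 0,"z": 0,"ax": 0,"ay": 0,"az": 0,"gripper": 1}
    - {"x": 0,"y": 0,"z": 0,"ax": 0,"ay": 0,"az": 0,"gripper": 1}
    - {"x": 0,"y": 0,"z": 1,"ax": 0,"ay": 0,"az": 0,"gripper": 1}
    - {"x": 0,"y": 0,"z": 1,"ax": 0,"ay": 0,"az": 0,"gripper": 1}
    - {"x": 0,"y": 0,"z": 0,"ax": 0,"ay": 0,"az": 0,"gripper": 1}

```text
clock: 12.17
position: [0.5441, 0.0294, 0.0151]
ee_rot: [1.0, 0.017, 0.0, -0.0]
ft_force: [0.6, 0.6, -0.2]
grip_width: -0.002
grasp_force: 0.0
```

Run:
```python
from h import *
to(.456,.0265,.0145,1.9)
c=cam("side"); save(c,"side3.png"); im=cv2.imread("pics/side3.png")[170:330,230:470]
cv2.imwrite("pics/c3.png",cv2.resize(im,None,fx=3,fy=3))
```

```text
t 12.17 p [0.5441 0.0294 0.0151] yaw 1.92 zax [ 0.  0. -1.] F [ 0.6  0.6 -0.2] w -0.002 gf 0.0
az 0.02 x -88.1 y -0.0 z 0.6
```

View pics/c3.png

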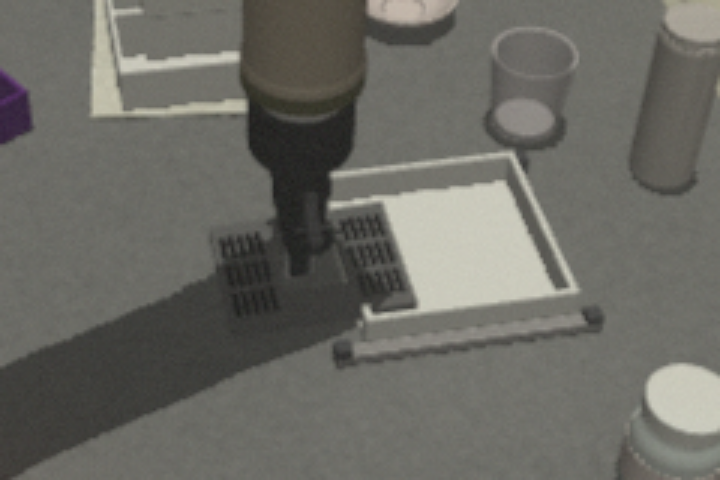

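The screen is following the hooked fingers, about half out through the mouth (crop (310,270)). I keep sliding it out.

>>> apply_moves:
  rows:
    - {"x": -12,"y": 0,"z": 0.5,"ax": 0,"ay": 0,"az": 0,"gripper": 1}
    - {"x": -12,"y": 0,"z": 0.5,"ax": 0,"ay": 0,"az": 0,"gripper": 1}
    - {"x": -12,"y": 0,"z": 0,"ax": 0,"ay": 0,"az": 0,"gripper": 1}
    - {"x": -12,"y": 0,"z": 0,"ax": 0,"ay": 0,"az": 0,"gripper": 1}
    - {"x": -12,"y": 0,"z": 0,"ax": 0,"ay": 0,"az": 0,"gripper": 1}

```text
clock: 12.63
position: [0.4837, 0.0275, 0.0143]
ee_rot: [1.0, 0.017, 0.0, -0.0]
ft_force: [0.1, 0.0, 0.8]
grip_width: -0.001
grasp_force: 0.3
```

>>> apply_moves:
  rows:
    - {"x": -12,"y": 0,"z": 0,"ax": 0,"ay": 0,"az": 0,"gripper": 1}
    - {"x": -10,"y": 0,"z": 0,"ax": 0,"ay": 0,"az": 0,"gripper": 1}
    - {"x": -8,"y": 0,"z": 0,"ax": 0,"ay": 0,"az": 0,"gripper": 1}
    - {"x": 0,"y": 6,"z": 0,"ax": 0,"ay": 0,"az": 0,"gripper": 1}
    - {"x": 0,"y": 8,"z": 0,"ax": 0,"ay": 0,"az": 0,"gripper": 1}

```text
clock: 13.05
position: [0.4544, 0.0122, 0.0145]
ee_rot: [1.0, 0.017, 0.0, 0.0]
ft_force: [0.5, 0.3, -0.3]
grip_width: 0.0
grasp_force: 0.0
```

>>> apply_moves:
  rows:
    - {"x": 0,"y": 12,"z": 0,"ax": 0,"ay": 0,"az": 0,"gripper": 1}
    - {"x": 0,"y": 15,"z": 0,"ax": 0,"ay": 0,"az": 0,"gripper": 1}
    - {"x": 0,"y": 15,"z": 0,"ax": 0,"ay": 0,"az": 0,"gripper": 1}
    - {"x": 0,"y": 15,"z": 0,"ax": 0,"ay": 0,"az": 0,"gripper": 1}
    - {"x": 0,"y": 15,"z": 0,"ax": 0,"ay": 0,"az": 0,"gripper": 1}

```text
clock: 13.47
position: [0.4574, -0.061, 0.0144]
ee_rot: [1.0, 0.017, 0.0, -0.0]
ft_force: [0.5, 0.6, 0.7]
grip_width: 0.0
grasp_force: 0.6
```

Run:
```python
from h import *
to(.53,-.29,.0145,1.9)
c=cam("side"); save(c,"side4.png"); im=cv2.imread("pics/side4.png")[170:430,200:470]
cv2.imwrite("pics/c4.png",cv2.resize(im,None,fx=2,fy=2))
```

```text
t 13.47 p [ 0.4574 -0.061   0.0144] yaw 1.9 zax [ 0.001  0.    -1.   ] F [0.5 0.6 0.7] w 0.0 gf 0.6
az -0.0 x 65.0 y 231.2 z -0.1
```

View pics/c4.png

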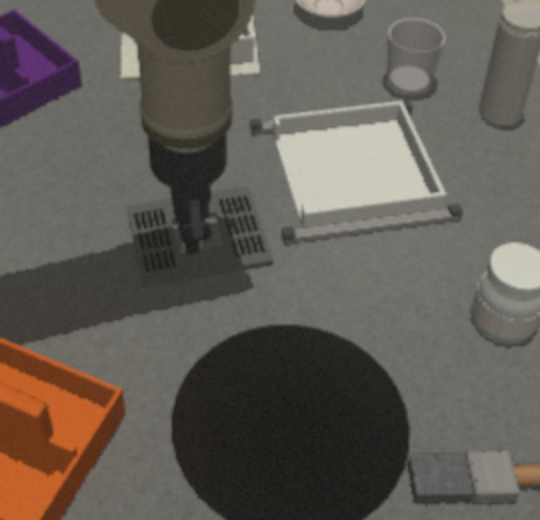

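The screen lies flat on the table at crop (200,235), clear of the runners, and follows the fingers. The tray is empty. Next, slide it to the mat.

>>> apply_moves:
  rows:
    - {"x": 0,"y": 15,"z": 0,"ax": 0,"ay": 0,"az": 0,"gripper": 1}
    - {"x": 0,"y": 15,"z": 0,"ax": 0,"ay": 0,"az": 0,"gripper": 1}
    - {"x": 0,"y": 15,"z": 0,"ax": 0,"ay": 0,"az": 0,"gripper": 1}
    - {"x": 0,"y": 15,"z": 0,"ax": 0,"ay": 0,"az": 0,"gripper": 1}
    - {"x": 0,"y": 15,"z": 0,"ax": 0,"ay": 0,"az": 0,"gripper": 1}

```text
clock: 13.93
position: [0.4596, -0.1356, 0.0143]
ee_rot: [1.0, 0.017, 0.0, -0.0]
ft_force: [-0.6, 1.0, -0.1]
grip_width: 0.0
grasp_force: 0.5
```

>>> apply_moves:
  rows:
    - {"x": 8,"y": 16,"z": 0,"ax": 0,"ay": 0,"az": 0,"gripper": 1}
    - {"x": 8,"y": 16,"z": 0,"ax": 0,"ay": 0,"az": 0,"gripper": 1}
    - {"x": 8,"y": 16,"z": 0,"ax": 0,"ay": 0,"az": 0,"gripper": 1}
    - {"x": 8,"y": 16,"z": 0,"ax": 0,"ay": 0,"az": 0,"gripper": 1}
    - {"x": 8,"y": 16,"z": 0,"ax": 0,"ay": 0,"az": 0,"gripper": 1}

```text
clock: 14.35
position: [0.5023, -0.2145, 0.0141]
ee_rot: [1.0, 0.017, -0.0, -0.0]
ft_force: [0.0, 0.5, -0.4]
grip_width: 0.004
grasp_force: 0.4
```

>>> apply_moves:
  rows:
    - {"x": 8,"y": 16,"z": 0,"ax": 0,"ay": 0,"az": 0,"gripper": 1}
    - {"x": 8,"y": 16,"z": 0,"ax": 0,"ay": 0,"az": 0,"gripper": 1}
    - {"x": 8,"y": 16,"z": 0,"ax": 0,"ay": 0,"az": 0,"gripper": 1}
    - {"x": 6,"y": 16,"z": 0,"ax": 0,"ay": 0,"az": 0,"gripper": 1}
    - {"x": 4,"y": 13,"z": 0,"ax": 0,"ay": 0,"az": 0,"gripper": 1}

```text
clock: 14.77
position: [0.5389, -0.2907, 0.0141]
ee_rot: [1.0, 0.016, -0.0, 0.0]
ft_force: [-0.0, 1.4, 0.9]
grip_width: 0.002
grasp_force: 0.6
```

Run:
```python
from h import *
to(.539,-.2905,.0145,1.9)
c=cam("side"); save(c,"side5.png"); im=cv2.imread("pics/side5.png")[300:460,250:450]
cv2.imwrite("pics/c5.png",cv2.resize(im,None,fx=3,fy=3))
print((proj(c,[.5248,-.2804,.008])-[250,300])*3)
```

```text
t 14.77 p [ 0.5389 -0.2907  0.0141] yaw 1.88 zax [-0. -0. -1.] F [-0.   1.4  0.9] w 0.002 gf 0.6
az -0.02 x 0.1 y -0.2 z -0.4
[[286.93323327 238.30511521]]
```

View pics/c5.png

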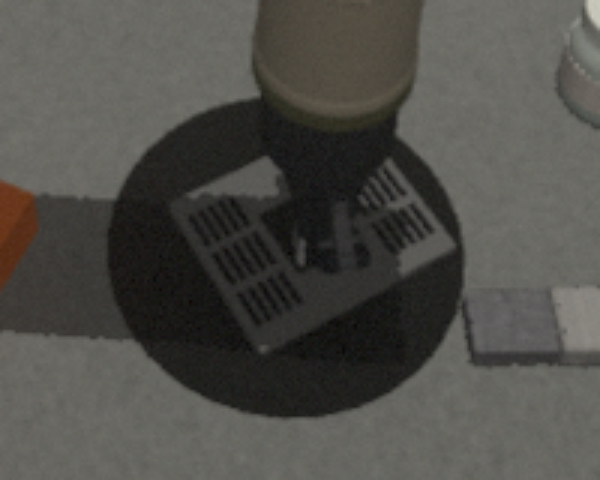

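The screen lies flat on the mat, turned somewhat; its centre at about crop (313,222) against the mat centre (287,238), about 19 mm off and within 45 mm. I back off, lift, and go to push the tray to its rear stop.

>>> apply_moves:
  rows:
    - {"x": -4,"y": -5,"z": 0,"ax": 0,"ay": 0,"az": 0,"gripper": 1}
    - {"x": 0,"y": 0,"z": 0,"ax": 0,"ay": 0,"az": 0,"gripper": 1}
    - {"x": 0,"y": 0,"z": -10,"ax": 0,"ay": 0,"az": 0,"gripper": 1}
    - {"x": 0,"y": 0,"z": -30,"ax": 0,"ay": 0,"az": 0,"gripper": 1}
    - {"x": 0,"y": 0,"z": -40,"ax": 0,"ay": 0,"az": 0,"gripper": 1}

```text
clock: 15.23
position: [0.5323, -0.2823, 0.0932]
ee_rot: [1.0, 0.017, -0.002, -0.001]
ft_force: [0.4, -0.4, 0.6]
grip_width: 0.003
grasp_force: 0.0
```

>>> apply_moves:
  rows:
    - {"x": 0,"y": 0,"z": -25,"ax": 0,"ay": 0,"az": 0,"gripper": 1}
    - {"x": 16.5,"y": -31.4,"z": 0,"ax": 0,"ay": 0,"az": 0,"gripper": 1}
    - {"x": 16.5,"y": -31.4,"z": 0,"ax": 0,"ay": 0,"az": 0,"gripper": 1}
    - {"x": 16.5,"y": -31.4,"z": 0,"ax": 0,"ay": 0,"az": 0,"gripper": 1}
    - {"x": 16.5,"y": -31.4,"z": 0,"ax": 0,"ay": 0,"az": 0,"gripper": 1}

```text
clock: 15.65
position: [0.5963, -0.1543, 0.1207]
ee_rot: [1.0, 0.017, 0.001, 0.0]
ft_force: [1.3, -0.7, 0.3]
grip_width: 0.0
grasp_force: 0.0
```

>>> apply_moves:
  rows:
    - {"x": 16.5,"y": -31.4,"z": 0,"ax": 0,"ay": 0,"az": 0,"gripper": 1}
    - {"x": 16.5,"y": -31.4,"z": 0,"ax": 0,"ay": 0,"az": 0,"gripper": 1}
    - {"x": 16.5,"y": -31.4,"z": 0,"ax": 0,"ay": 0,"az": 0,"gripper": 1}
    - {"x": 16.5,"y": -31.4,"z": 0,"ax": 0,"ay": 0,"az": 0,"gripper": 1}
    - {"x": 16.5,"y": -31.4,"z": 0,"ax": 0,"ay": 0,"az": 0,"gripper": 1}

```text
clock: 16.07
position: [0.6733, 0.0057, 0.1205]
ee_rot: [1.0, 0.017, 0.0, 0.0]
ft_force: [-0.2, -0.9, -0.3]
grip_width: -0.0
grasp_force: 0.0
```

Run:
```python
from h import *
to(.69,.033,.025,1.9)
c=cam("top"); save(c,"top6.png"); im=cv2.imread("pics/top6.png")[115:305,110:510]
cv2.imwrite("pics/c6.png",cv2.resize(im,None,fx=2,fy=2,interpolation=cv2.INTER_CUBIC))
```

```text
t 16.07 p [0.6733 0.0057 0.1205] yaw 1.98 zax [ 0.001 -0.    -1.   ] F [-0.2 -0.9 -0.3] w -0.0 gf 0.0
az 0.08 x 17.6 y -26.8 z 95.5
```

View pics/c6.png

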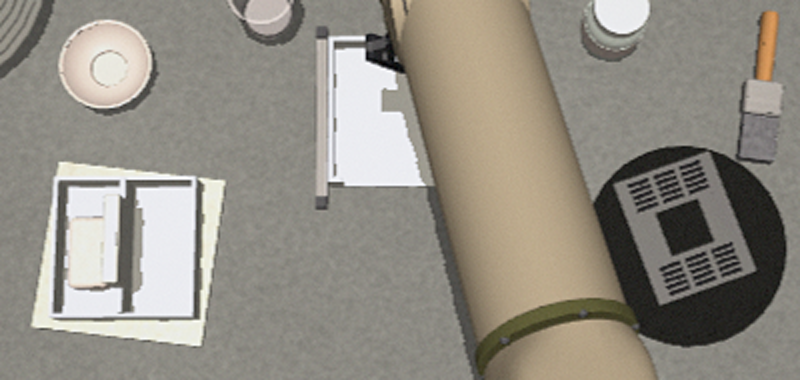

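The screen is flat on the mat (centre crop (685,227), mat (690,246)). The caddy stands on the board with its soap in it. Push the tray back.

>>> apply_moves:
  rows:
    - {"x": 17,"y": -27,"z": 0,"ax": 0,"ay": 0,"az": 0,"gripper": 1}
    - {"x": 0,"y": 0,"z": 25,"ax": 0,"ay": 0,"az": 0,"gripper": 1}
    - {"x": 0,"y": 0,"z": 30,"ax": 0,"ay": 0,"az": 0,"gripper": 1}
    - {"x": 0,"y": 0,"z": 25,"ax": 0,"ay": 0,"az": 0,"gripper": 1}
    - {"x": 0,"y": 0,"z": 13,"ax": 0,"ay": 0,"az": 0,"gripper": 1}

```text
clock: 16.53
position: [0.6873, 0.0315, 0.0238]
ee_rot: [1.0, 0.018, -0.002, 0.0]
ft_force: [0.3, 0.7, -0.2]
grip_width: 0.001
grasp_force: 0.0
```

>>> apply_moves:
  rows:
    - {"x": 0,"y": 0,"z": 0,"ax": 0,"ay": 0,"az": 0,"gripper": 1}
    - {"x": 5,"y": 0,"z": 0,"ax": 0,"ay": 0,"az": 0,"gripper": 1}
    - {"x": 8,"y": 0,"z": 0,"ax": 0,"ay": 0,"az": 0,"gripper": 1}
    - {"x": 8,"y": 0,"z": 0,"ax": 0,"ay": 0,"az": 0,"gripper": 1}
    - {"x": 8,"y": 0,"z": 0,"ax": 0,"ay": 0,"az": 0,"gripper": 1}

```text
clock: 16.95
position: [0.7203, 0.032, 0.0295]
ee_rot: [1.0, 0.017, 0.002, -0.0]
ft_force: [0.8, -0.7, -0.7]
grip_width: -0.003
grasp_force: 0.0
```

>>> apply_moves:
  rows:
    - {"x": 1.5,"y": 0,"z": 0,"ax": 0,"ay": 0,"az": 0,"gripper": 1}
    - {"x": 1.5,"y": 0,"z": 0,"ax": 0,"ay": 0,"az": 0,"gripper": 1}
    - {"x": 0,"y": 0,"z": 0,"ax": 0,"ay": 0,"az": 0,"gripper": 1}
    - {"x": 0,"y": 0,"z": 0,"ax": 0,"ay": 0,"az": 0,"gripper": 1}
    - {"x": 0,"y": 0,"z": 0,"ax": 0,"ay": 0,"az": 0,"gripper": 1}

```text
clock: 17.37
position: [0.7211, 0.0319, 0.0267]
ee_rot: [1.0, 0.017, 0.0, 0.0]
ft_force: [0.4, 0.5, 0.0]
grip_width: -0.007
grasp_force: 0.0
```

>>> apply_moves:
  rows:
    - {"x": 1.5,"y": 0,"z": 0,"ax": 0,"ay": 0,"az": 0,"gripper": 1}
    - {"x": 1.5,"y": 0,"z": 0,"ax": 0,"ay": 0,"az": 0,"gripper": 1}
    - {"x": 0,"y": 0,"z": 0,"ax": 0,"ay": 0,"az": 0,"gripper": 1}
    - {"x": 0,"y": 0,"z": 0,"ax": 0,"ay": 0,"az": 0,"gripper": 1}
    - {"x": 0,"y": 0,"z": 0,"ax": 0,"ay": 0,"az": 0,"gripper": 1}

```text
clock: 17.78
position: [0.7231, 0.032, 0.0264]
ee_rot: [1.0, 0.017, -0.001, 0.0]
ft_force: [-7.2, -0.9, 5.3]
grip_width: 0.001
grasp_force: 3.5
```

>>> apply_moves:
  rows:
    - {"x": 1,"y": 0,"z": 0,"ax": 0,"ay": 0,"az": 0,"gripper": 1}
    - {"x": 0,"y": 0,"z": 0,"ax": 0,"ay": 0,"az": 0,"gripper": 1}
    - {"x": 0,"y": 0,"z": 0,"ax": 0,"ay": 0,"az": 0,"gripper": 1}

```text
clock: 18.03
position: [0.7232, 0.032, 0.0263]
ee_rot: [1.0, 0.017, -0.002, 0.0]
ft_force: [-13.0, -1.8, 8.1]
grip_width: -0.002
grasp_force: 6.2
```

>>> apply_moves:
  rows:
    - {"x": -8,"y": 0,"z": 0,"ax": 0,"ay": 0,"az": 0,"gripper": 1}
    - {"x": -8,"y": 0,"z": -15,"ax": 0,"ay": 0,"az": 0,"gripper": 1}
    - {"x": 0,"y": 0,"z": -40,"ax": 0,"ay": 0,"az": 0,"gripper": 1}
    - {"x": 0,"y": 0,"z": -40,"ax": 0,"ay": 0,"az": 0,"gripper": 1}
    - {"x": 0,"y": 0,"z": -40,"ax": 0,"ay": 0,"az": 0,"gripper": 1}

```text
clock: 18.45
position: [0.7087, 0.0315, 0.1628]
ee_rot: [1.0, 0.017, -0.0, 0.0]
ft_force: [0.3, 0.6, -0.8]
grip_width: -0.0
grasp_force: 0.0
```

>>> apply_moves:
  rows:
    - {"x": -20,"y": -29,"z": 0,"ax": 0,"ay": 0,"az": 0,"gripper": 0}
    - {"x": -20,"y": -29,"z": 0,"ax": 0,"ay": 0,"az": 0,"gripper": 0}
    - {"x": -20,"y": -29,"z": 0,"ax": 0,"ay": 0,"az": 0,"gripper": 0}
    - {"x": -20,"y": -29,"z": 0,"ax": 0,"ay": 0,"az": 0,"gripper": 0}
    - {"x": -20,"y": -29,"z": 0,"ax": 0,"ay": 0,"az": 0,"gripper": 0}

```text
clock: 18.87
position: [0.6033, 0.1742, 0.1615]
ee_rot: [1.0, 0.017, 0.0, 0.0]
ft_force: [0.3, 0.5, -0.0]
grip_width: 0.707
grasp_force: 0.0
```

>>> apply_moves:
  rows:
    - {"x": -20,"y": -29,"z": 0,"ax": 0,"ay": 0,"az": 0,"gripper": 0}
    - {"x": -20,"y": -29,"z": 0,"ax": 0,"ay": 0,"az": 0,"gripper": 0}
    - {"x": -20,"y": -29,"z": 0,"ax": 0,"ay": 0,"az": 0,"gripper": 0}
    - {"x": -20,"y": -29,"z": 0,"ax": 0,"ay": 0,"az": 0,"gripper": 0}
    - {"x": -18,"y": -29,"z": 0,"ax": 0,"ay": 0,"az": 0,"gripper": 0}

```text
clock: 19.28
position: [0.5002, 0.316, 0.1616]
ee_rot: [1.0, 0.017, 0.0, 0.0]
ft_force: [0.1, 0.9, -0.0]
grip_width: 0.999
grasp_force: 0.0
```

>>> apply_moves:
  rows:
    - {"x": 0,"y": 0,"z": 0,"ax": 0,"ay": 0,"az": 0,"gripper": 0}
    - {"x": 0,"y": 0,"z": 0,"ax": 0,"ay": 0,"az": 0,"gripper": 0}
    - {"x": 0,"y": 0,"z": 0,"ax": 0,"ay": 0,"az": 0,"gripper": 0}
    - {"x": 0,"y": 0,"z": 0,"ax": 0,"ay": 0,"az": 0,"gripper": 0}

```text
clock: 19.62
position: [0.5026, 0.3134, 0.1612]
ee_rot: [1.0, 0.016, 0.0, 0.0]
ft_force: [-0.1, -1.4, -0.0]
grip_width: 0.994
grasp_force: 0.0
```

Run:
```python
from h import *
to(.499,.3162,.0733,1.92)
```

```text
t 19.62 p [0.5026 0.3134 0.1612] yaw 1.8 zax [ 0.    -0.001 -1.   ] F [-0.1 -1.4 -0. ] w 0.994 gf 0.0
az -0.12 x -3.5 y -3.0 z 87.9
```

>>> apply_moves:
  rows:
    - {"x": -3.5,"y": -3,"z": 15,"ax": 0,"ay": 0,"az": -0.1,"gripper": 0}
    - {"x": 0,"y": 0,"z": 25,"ax": 0,"ay": 0,"az": 0,"gripper": 0}
    - {"x": 0,"y": 0,"z": 25,"ax": 0,"ay": 0,"az": 0,"gripper": 0}
    - {"x": 0,"y": 0,"z": 15,"ax": 0,"ay": 0,"az": 0,"gripper": 0}
    - {"x": 0,"y": 0,"z": 7,"ax": 0,"ay": 0,"az": 0,"gripper": 0}

```text
clock: 20.03
position: [0.4979, 0.3154, 0.0717]
ee_rot: [1.0, 0.016, -0.001, 0.001]
ft_force: [-0.3, -1.1, 0.4]
grip_width: 0.997
grasp_force: 0.0
```

>>> apply_moves:
  rows:
    - {"x": 0,"y": 0,"z": 0,"ax": 0,"ay": 0,"az": 0,"gripper": 0}
    - {"x": 0,"y": 0,"z": 0,"ax": 0,"ay": 0,"az": 0,"gripper": 0}
    - {"x": 0,"y": 0,"z": 0,"ax": 0,"ay": 0,"az": 0,"gripper": 0}
    - {"x": 0,"y": 0,"z": 0,"ax": 0,"ay": 0,"az": 0,"gripper": 0}

```text
clock: 20.37
position: [0.4988, 0.3179, 0.0756]
ee_rot: [1.0, 0.017, 0.001, -0.0]
ft_force: [-0.3, 0.2, 0.6]
grip_width: 1.001
grasp_force: 0.0
```

Run:
```python
from h import *
to(.499,.3162,.0733,1.92)
```

```text
t 20.37 p [0.4988 0.3179 0.0756] yaw 2.0 zax [ 0.002  0.001 -1.   ] F [-0.3  0.2  0.6] w 1.001 gf 0.0
az 0.08 x 0.2 y 1.7 z 2.3
```

>>> apply_moves:
  rows:
    - {"x": 0,"y": 1.5,"z": 2.3,"ax": 0,"ay": 0,"az": 0,"gripper": 0}
    - {"x": 0,"y": 0,"z": 0,"ax": 0,"ay": 0,"az": 0,"gripper": 1}
    - {"x": 0,"y": 0,"z": 0,"ax": 0,"ay": 0,"az": 0,"gripper": 1}
    - {"x": 0,"y": 0,"z": 0,"ax": 0,"ay": 0,"az": 0,"gripper": 1}
    - {"x": 0,"y": 0,"z": 0,"ax": 0,"ay": 0,"az": 0,"gripper": 1}

```text
clock: 20.78
position: [0.498, 0.3161, 0.0721]
ee_rot: [1.0, 0.018, 0.0, 0.0]
ft_force: [-0.1, 0.6, -0.5]
grip_width: 0.454
grasp_force: 0.0
```

>>> apply_moves:
  rows:
    - {"x": 0,"y": 0,"z": 0,"ax": 0,"ay": 0,"az": 0,"gripper": 1}
    - {"x": 0,"y": 0,"z": 0,"ax": 0,"ay": 0,"az": 0,"gripper": 1}
    - {"x": 0,"y": 0,"z": 0,"ax": 0,"ay": 0,"az": 0,"gripper": 1}
    - {"x": 0,"y": 0,"z": 0,"ax": 0,"ay": 0,"az": 0,"gripper": 1}
    - {"x": 0,"y": 0,"z": 0,"ax": 0,"ay": 0,"az": 0,"gripper": 1}

```text
clock: 21.2
position: [0.4981, 0.3161, 0.0721]
ee_rot: [1.0, 0.018, 0.0, 0.0]
ft_force: [-0.8, -1.6, 2.5]
grip_width: 0.179
grasp_force: 69.3
```

Run:
```python
from h import *
to(.499,.3162,.0733,1.92)
```

```text
t 21.2 p [0.4981 0.3161 0.0721] yaw 2.02 zax [ 0. -0. -1.] F [-0.8 -1.6  2.5] w 0.179 gf 69.3
az 0.1 x 0.9 y -0.0 z -1.2
```

>>> apply_moves:
  rows:
    - {"x": 0,"y": 0,"z": -6,"ax": 0,"ay": 0,"az": 0,"gripper": 1}
    - {"x": 0,"y": 0,"z": -12,"ax": 0,"ay": 0,"az": 0,"gripper": 1}
    - {"x": 0,"y": 0,"z": -22,"ax": 0,"ay": 0,"az": 0,"gripper": 1}
    - {"x": 0,"y": 0,"z": -30,"ax": 0,"ay": 0,"az": 0,"gripper": 1}
    - {"x": 0,"y": 0,"z": -30,"ax": 0,"ay": 0,"az": 0,"gripper": 1}

```text
clock: 21.62
position: [0.4973, 0.3157, 0.1731]
ee_rot: [1.0, 0.018, -0.001, 0.0]
ft_force: [1.6, 0.8, -4.4]
grip_width: 0.176
grasp_force: 68.6
```

Run:
```python
from h import *
to(.660,.0305,.175,1.92)
```

```text
t 21.62 p [0.4973 0.3157 0.1731] yaw 2.05 zax [-0.002 -0.001 -1.   ] F [ 1.6  0.8 -4.4] w 0.176 gf 68.6
az 0.13 x 153.1 y 290.5 z -1.9
```

>>> apply_moves:
  rows:
    - {"x": 6,"y": 12,"z": 0,"ax": 0,"ay": 0,"az": 0.1,"gripper": 1}
    - {"x": 12,"y": 23,"z": 0,"ax": 0,"ay": 0,"az": 0,"gripper": 1}
    - {"x": 15,"y": 29,"z": 0,"ax": 0,"ay": 0,"az": 0,"gripper": 1}
    - {"x": 15,"y": 29,"z": 0,"ax": 0,"ay": 0,"az": 0,"gripper": 1}
    - {"x": 15,"y": 29,"z": 0,"ax": 0,"ay": 0,"az": 0,"gripper": 1}

```text
clock: 22.03
position: [0.5654, 0.1944, 0.172]
ee_rot: [1.0, 0.017, -0.0, 0.0]
ft_force: [0.2, 0.1, -4.1]
grip_width: 0.178
grasp_force: 69.1
```

>>> apply_moves:
  rows:
    - {"x": 15,"y": 29,"z": 0,"ax": 0,"ay": 0,"az": 0,"gripper": 1}
    - {"x": 15,"y": 29,"z": 0,"ax": 0,"ay": 0,"az": 0,"gripper": 1}
    - {"x": 15,"y": 29,"z": 0,"ax": 0,"ay": 0,"az": 0,"gripper": 1}
    - {"x": 15,"y": 29,"z": 0,"ax": 0,"ay": 0,"az": 0,"gripper": 1}
    - {"x": 13,"y": 25,"z": 0,"ax": 0,"ay": 0,"az": 0,"gripper": 1}

```text
clock: 22.45
position: [0.6433, 0.0547, 0.1718]
ee_rot: [1.0, 0.016, -0.0, 0.0]
ft_force: [-0.1, -0.1, -4.7]
grip_width: 0.178
grasp_force: 69.1
```

>>> apply_moves:
  rows:
    - {"x": 10,"y": 17,"z": 10,"ax": 0,"ay": 0,"az": 0,"gripper": 1}
    - {"x": 6,"y": 10,"z": 15,"ax": 0,"ay": 0,"az": 0,"gripper": 1}
    - {"x": 0,"y": 0,"z": 15,"ax": 0,"ay": 0,"az": 0,"gripper": 1}
    - {"x": 0,"y": 0,"z": 8,"ax": 0,"ay": 0,"az": 0,"gripper": 1}
    - {"x": 0,"y": 0,"z": 0,"ax": 0,"ay": 0,"az": 0,"gripper": 1}

```text
clock: 22.87
position: [0.6576, 0.0322, 0.1208]
ee_rot: [1.0, 0.017, -0.003, -0.0]
ft_force: [-0.7, 0.7, -5.9]
grip_width: 0.178
grasp_force: 69.1
```

>>> apply_moves:
  rows:
    - {"x": 0,"y": 0,"z": 0,"ax": 0,"ay": 0,"az": 0,"gripper": 1}
    - {"x": 0,"y": 0,"z": 0,"ax": 0,"ay": 0,"az": 0,"gripper": 1}
    - {"x": 0,"y": 0,"z": 0,"ax": 0,"ay": 0,"az": 0,"gripper": 1}
    - {"x": 0,"y": 0,"z": 0,"ax": 0,"ay": 0,"az": 0,"gripper": 1}

```text
clock: 23.2
position: [0.66, 0.0319, 0.125]
ee_rot: [1.0, 0.017, 0.001, 0.0]
ft_force: [-0.7, -0.4, -4.7]
grip_width: 0.181
grasp_force: 69.1
```

Run:
```python
from h import *
to(.6595,.0305,.104,1.95)
```

```text
t 23.2 p [0.66   0.0319 0.125 ] yaw 1.96 zax [ 0.001 -0.    -1.   ] F [-0.7 -0.4 -4.7] w 0.181 gf 69.1
az 0.01 x -0.6 y 1.3 z 21.0
```

>>> apply_moves:
  rows:
    - {"x": -0.5,"y": 1.1,"z": 7,"ax": 0,"ay": 0,"az": 0,"gripper": 1}
    - {"x": 0,"y": 0,"z": 7,"ax": 0,"ay": 0,"az": 0,"gripper": 1}
    - {"x": 0,"y": 0,"z": 4,"ax": 0,"ay": 0,"az": 0,"gripper": 1}
    - {"x": 0,"y": 0,"z": 0,"ax": 0,"ay": 0,"az": 0,"gripper": 1}
    - {"x": 0,"y": 0,"z": 0,"ax": 0,"ay": 0,"az": 0,"gripper": 1}

```text
clock: 23.62
position: [0.6589, 0.0302, 0.1054]
ee_rot: [1.0, 0.017, -0.001, 0.0]
ft_force: [-0.3, -0.3, -5.6]
grip_width: 0.182
grasp_force: 69.2
```

>>> apply_moves:
  rows:
    - {"x": 0,"y": 0,"z": 2,"ax": 0,"ay": 0,"az": 0,"gripper": 1}
    - {"x": 0,"y": 0,"z": 2,"ax": 0,"ay": 0,"az": 0,"gripper": 1}
    - {"x": 0,"y": 0,"z": 2,"ax": 0,"ay": 0,"az": 0,"gripper": 1}
    - {"x": 0,"y": 0,"z": 0,"ax": 0,"ay": 0,"az": 0,"gripper": 1}
    - {"x": 0,"y": 0,"z": 0,"ax": 0,"ay": 0,"az": 0,"gripper": 1}

```text
clock: 24.03
position: [0.6592, 0.0302, 0.0999]
ee_rot: [1.0, 0.017, -0.0, 0.0]
ft_force: [0.0, 0.0, -4.3]
grip_width: 0.179
grasp_force: 69.2
```

Run:
```python
from h import *
to(.6595,.0305,.0711,1.95)
```

```text
t 24.03 p [0.6592 0.0302 0.0999] yaw 1.93 zax [-0. -0. -1.] F [ 0.   0.  -4.3] w 0.179 gf 69.2
az -0.02 x 0.3 y -0.2 z 28.8
```

Now the entry: rim contact would come at about 0.097.

>>> apply_moves:
  rows:
    - {"x": 0,"y": 0,"z": 2,"ax": 0,"ay": 0,"az": 0,"gripper": 1}
    - {"x": 0,"y": 0,"z": 2,"ax": 0,"ay": 0,"az": 0,"gripper": 1}
    - {"x": 0,"y": 0,"z": 1,"ax": 0,"ay": 0,"az": 0,"gripper": 1}
    - {"x": 0,"y": 0,"z": 0,"ax": 0,"ay": 0,"az": 0,"gripper": 1}
    - {"x": 0,"y": 0,"z": 0,"ax": 0,"ay": 0,"az": 0,"gripper": 1}

```text
clock: 24.45
position: [0.6592, 0.0303, 0.0949]
ee_rot: [1.0, 0.017, -0.0, -0.0]
ft_force: [1.0, 0.6, -4.8]
grip_width: 0.18
grasp_force: 69.1
```

>>> apply_moves:
  rows:
    - {"x": 0,"y": 0,"z": 2,"ax": 0,"ay": 0,"az": 0,"gripper": 1}
    - {"x": 0,"y": 0,"z": 2,"ax": 0,"ay": 0,"az": 0,"gripper": 1}
    - {"x": 0,"y": 0,"z": 1,"ax": 0,"ay": 0,"az": 0,"gripper": 1}
    - {"x": 0,"y": 0,"z": 0,"ax": 0,"ay": 0,"az": 0,"gripper": 1}
    - {"x": 0,"y": 0,"z": 0,"ax": 0,"ay": 0,"az": 0,"gripper": 1}

```text
clock: 24.87
position: [0.6591, 0.0303, 0.0898]
ee_rot: [1.0, 0.017, -0.0, 0.0]
ft_force: [-0.6, 0.8, -4.8]
grip_width: 0.178
grasp_force: 69.1
```

It is inside the walls and moving freely.

>>> apply_moves:
  rows:
    - {"x": 0,"y": 0,"z": 3,"ax": 0,"ay": 0,"az": 0,"gripper": 1}
    - {"x": 0,"y": 0,"z": 3,"ax": 0,"ay": 0,"az": 0,"gripper": 1}
    - {"x": 0,"y": 0,"z": 3,"ax": 0,"ay": 0,"az": 0,"gripper": 1}
    - {"x": 0,"y": 0,"z": 2,"ax": 0,"ay": 0,"az": 0,"gripper": 1}
    - {"x": 0,"y": 0,"z": 0,"ax": 0,"ay": 0,"az": 0,"gripper": 1}

```text
clock: 25.28
position: [0.6589, 0.0303, 0.0783]
ee_rot: [1.0, 0.017, -0.0, 0.0]
ft_force: [-0.4, 0.0, -4.8]
grip_width: 0.178
grasp_force: 69.0
```

>>> apply_moves:
  rows:
    - {"x": 0,"y": 0,"z": 2,"ax": 0,"ay": 0,"az": 0,"gripper": 1}
    - {"x": 0,"y": 0,"z": 2,"ax": 0,"ay": 0,"az": 0,"gripper": 1}
    - {"x": 0,"y": 0,"z": 2,"ax": 0,"ay": 0,"az": 0,"gripper": 1}
    - {"x": 0,"y": 0,"z": 0,"ax": 0,"ay": 0,"az": 0,"gripper": 1}
    - {"x": 0,"y": 0,"z": 0,"ax": 0,"ay": 0,"az": 0,"gripper": 1}

```text
clock: 25.7
position: [0.6591, 0.0302, 0.0728]
ee_rot: [1.0, 0.017, -0.0, 0.0]
ft_force: [0.1, 0.0, -5.3]
grip_width: 0.178
grasp_force: 69.1
```

>>> apply_moves:
  rows:
    - {"x": 0,"y": 0,"z": 1,"ax": 0,"ay": 0,"az": 0,"gripper": 1}
    - {"x": 0,"y": 0,"z": 1,"ax": 0,"ay": 0,"az": 0,"gripper": 1}
    - {"x": 0,"y": 0,"z": 0,"ax": 0,"ay": 0,"az": 0,"gripper": 1}
    - {"x": 0,"y": 0,"z": 0,"ax": 0,"ay": 0,"az": 0,"gripper": 1}

```text
clock: 26.03
position: [0.6594, 0.0303, 0.0712]
ee_rot: [1.0, 0.017, 0.0, 0.0]
ft_force: [0.8, 1.1, -4.2]
grip_width: 0.18
grasp_force: 69.4
```

>>> apply_moves:
  rows:
    - {"x": 0,"y": 0,"z": 1,"ax": 0,"ay": 0,"az": 0,"gripper": 1}
    - {"x": 0,"y": 0,"z": 0,"ax": 0,"ay": 0,"az": 0,"gripper": 1}
    - {"x": 0,"y": 0,"z": 0,"ax": 0,"ay": 0,"az": 0,"gripper": 1}

```text
clock: 26.28
position: [0.6595, 0.0303, 0.0712]
ee_rot: [1.0, 0.017, 0.0, 0.0]
ft_force: [-4.0, 0.7, 5.5]
grip_width: 0.178
grasp_force: 70.7
```

Seated on the tray's floor. Release and rise.

>>> apply_moves:
  rows:
    - {"x": 0,"y": 0,"z": -0.3,"ax": 0,"ay": 0,"az": 0,"gripper": 0}
    - {"x": 0,"y": 0,"z": 0,"ax": 0,"ay": 0,"az": 0,"gripper": 0}
    - {"x": 0,"y": 0,"z": 0,"ax": 0,"ay": 0,"az": 0,"gripper": 0}
    - {"x": 0,"y": 0,"z": 0,"ax": 0,"ay": 0,"az": 0,"gripper": 0}
    - {"x": 0,"y": 0,"z": 0,"ax": 0,"ay": 0,"az": 0,"gripper": 0}

```text
clock: 26.7
position: [0.6593, 0.0301, 0.0703]
ee_rot: [1.0, 0.017, 0.0, 0.0]
ft_force: [0.1, 0.2, -0.3]
grip_width: 0.873
grasp_force: 0.0
```

>>> apply_moves:
  rows:
    - {"x": 0,"y": 0,"z": 0,"ax": 0,"ay": 0,"az": 0,"gripper": 0}
    - {"x": 0,"y": 0,"z": 0,"ax": 0,"ay": 0,"az": 0,"gripper": 0}
    - {"x": 0,"y": 0,"z": -15,"ax": 0,"ay": 0,"az": 0,"gripper": 0}
    - {"x": 0,"y": 0,"z": -30,"ax": 0,"ay": 0,"az": 0,"gripper": 0}
    - {"x": 0,"y": 0,"z": -40,"ax": 0,"ay": 0,"az": 0,"gripper": 0}

```text
clock: 27.12
position: [0.6574, 0.03, 0.1532]
ee_rot: [1.0, 0.017, -0.003, 0.0]
ft_force: [1.0, -0.8, 0.5]
grip_width: 1.004
grasp_force: 0.0
```

>>> apply_moves:
  rows:
    - {"x": -30,"y": -20,"z": -20,"ax": 0,"ay": 0,"az": 0,"gripper": 0}
    - {"x": -30,"y": -20,"z": 0,"ax": 0,"ay": 0,"az": 0,"gripper": 0}
    - {"x": -30,"y": -20,"z": 0,"ax": 0,"ay": 0,"az": 0,"gripper": 0}
    - {"x": -30,"y": -20,"z": 0,"ax": 0,"ay": 0,"az": 0,"gripper": 0}
    - {"x": -30,"y": -20,"z": 0,"ax": 0,"ay": 0,"az": 0,"gripper": 0}

```text
clock: 27.53
position: [0.5044, 0.1258, 0.1753]
ee_rot: [1.0, 0.017, 0.0, 0.0]
ft_force: [-0.5, 0.1, 0.9]
grip_width: 1.001
grasp_force: 0.0
```

>>> apply_moves:
  rows:
    - {"x": 0,"y": -35,"z": 0,"ax": 0,"ay": 0,"az": 0,"gripper": 0}
    - {"x": 0,"y": -35,"z": 0,"ax": 0,"ay": 0,"az": 0,"gripper": 0}
    - {"x": 0,"y": -35,"z": 0,"ax": 0,"ay": 0,"az": 0,"gripper": 0}
    - {"x": 0,"y": -15,"z": 0,"ax": 0,"ay": 0,"az": 0,"gripper": 0}
    - {"x": 0,"y": 0,"z": 0,"ax": 0,"ay": 0,"az": 0,"gripper": 0}

```text
clock: 27.95
position: [0.5005, 0.2498, 0.1756]
ee_rot: [1.0, 0.02, 0.0, -0.001]
ft_force: [0.2, 0.7, -0.7]
grip_width: 0.996
grasp_force: 0.0
```

Run:
```python
from h import *
to(0.5,.2,.2,1.9)
for n in("top","side"):
    c=cam(n); save(c,n+"9.png")
a=cv2.resize(cv2.imread("pics/top9.png")[110:300,250:510],None,fx=1.9,fy=1.9); b=cv2.resize(cv2.imread("pics/side9.png")[195:455,270:440],None,fx=1.7,fy=1.7)
p=lambda i:cv2.copyMakeBorder(i,0,450-i.shape[0],0,0,cv2.BORDER_CONSTANT)
cv2.imwrite("pics/c9.png",np.hstack([p(a),p(b)]))
```

```text
t 27.95 p [0.5005 0.2498 0.1756] yaw 2.27 zax [-0.     0.002 -1.   ] F [ 0.2  0.7 -0.7] w 0.996 gf 0.0
az 0.37 x -2.1 y 49.8 z -24.4
```

View pics/c9.png

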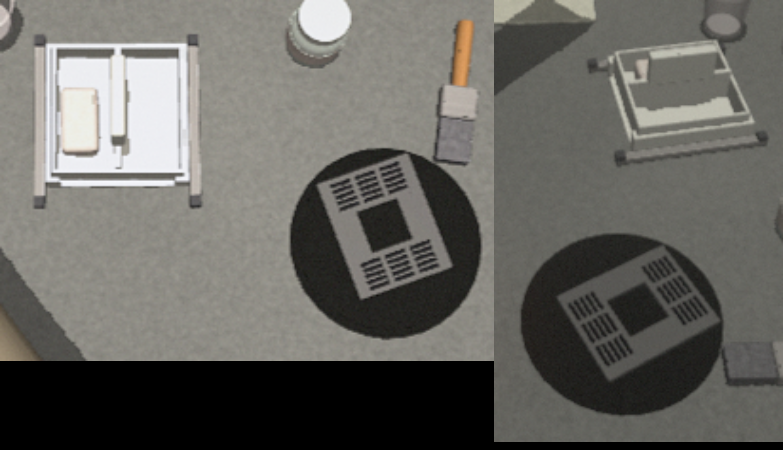

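The caddy sits low in the tray at crop (118,115) with its soap at (80,120). The screen is flat on the mat at (384,226), with the mat centre at (386,243), about 19 mm off.

```bash
python3 -c "
from workcell import *
print(hand_in())"
```

```text
the job is handed in; nothing more can be done
None
```

The job is handed in at about 28 s on the robot's clock: the caddy, with its soap box, is back down in the tray and the lint screen lies flat about 19 mm from the mat's centre; the hand-in returned no verdict.

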